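# Clear, slide in and latch a routing template in its clamping jig

## Robot

A 6-joint arm with a two-finger parallel gripper is mounted at the origin on the work surface. World frame = base frame: x ahead of the robot, y to its left, z up, the work surface at z = 0. Lengths are in m, angles in degrees, forces in N, time in s.
With the tool pointing down it reaches from about 0.3 to 1 m from the base axis. Payload 5.1 kg.
Tool frame: the origin (TCP) lies on the centre line of the jaws, within the pads' length; the fingertips stand 19 mm ahead of it and the grasp point (between the pads) is the TCP; z points along the fingers, y is the direction in which the jaws open and shut (so a half turn about z gives the same grasp; the last joint's range is limited). The gripper opens to 95 mm and grips with 3 to 60 N. Pads are 20 mm wide; open, the fingers measure 119 mm over their backs; the gripper's body (75 mm by 180 mm) begins 59 mm behind the grasp point.
Start: joints at [-4.733, 7.093, 94.555, -0, 78.352, -4.733], TCP at [0.65, -0, 0.234] pointing down, gripper open.
Joint ranges: [-149.61, 149.61], [-58.7, 133.49], [1.44, 155.28], [-77.14, 257.14], [18.33, 153.61], [-166.67, 166.67]. Speed limits (degrees/s): [147.25, 147.25, 180, 180, 180, 180].

## Interface

Orientations are given as [roll, pitch, yaw] about the fixed x, y, z axes, in that order (R = Rz(yaw) Ry(pitch) Rx(roll)).
In Python, from plant import env gives the robot as it stands.
- The arm moves only by the tool send_rows, never from a script. Its argument "moves" is a list of rows, each a list of 7 numbers: the shift along the tool's x, y, z in cm, then the turn, a rotation vector about the tool's x, y, z in degrees, then the closure, from 0 (fully open) to 1 (shut). In form: [[x, y, z, rx, ry, rz, gripper], ...]. A call has 1 to 12 rows; each row is the pose to reach, as a shift and turn from the pose commanded when the call began, along the tool's axes at that moment; what a row does not reach only later rows make up. A row lasts 1/12 s, in which the tool goes at most 41.7 mm and 7.16 degrees, less where a joint would pass 70% of its speed; a pose out of reach is approached as far as the arm can. A call with a gripper value outside its range is refused whole. The fingers move at their own pace and stop on an object; "newtons" is the grip in N (left out, the last holds). Time passes only in rows, so rows that repeat a pose let the fingers close. It gives the time, the measured TCP pose, the force and the opening at its end, in the units of the state.
- env.observe(): the state, without advancing time (a new reading comes with each control period).
- env.capture(name): name is "scene" or "side" or "wrist"; returns (picture, depth): 384x512x3 uint8, red, green, blue; 384x512 float32, m along the optical axis (not along the pixel's ray), 0 where there is no reading.
- env.camera_info(name): a dict with "mtx" (3x3 intrinsics, pixels), "extrinsics" (4x4, takes a point from world to camera coordinates); the wrist camera has in their place "mount" (4x4, takes a point from camera to tool coordinates, whose origin is the TCP and whose axes are the flange's). Camera axes: x right, y down, z forward; pixel columns grow to the right and rows downward; lengths in m; the calibration is good to about 2 mm. A picture is of the moment at which its call begins: read the wrist's pose just before it. camera_info takes no time and is no camera call.
- env.job_done(): hands the job in, once; it reports no verdict.
Trained networks look in the newest picture that a camera, given by its name, has taken for a name from the list of things; names that differ only in an ending like _2 or _b are one class to them, and where a whole thing is asked for, a point or a joint stands for the part that bears it (a point fixed in the world has none). Each returns a list of dicts, best first, with "conf" (0 to 1); they miss things now and then, are a little off and sometimes report something else, mostly with a low value. They report only what shows in the picture. A call takes as long as a camera call. They do not tell look-alikes from the thing itself.
- env.masks_of(camera, label): "pixels" (384x512 bool, what is visible of it) and "at" ([row, column] in pixels, amid what is visible of it).
The state is a dict: "time": time; "joint_pos": joint angles; "joint_vel": joint speeds; "joint_efforts": joint torques, N m; "tool_pos": TCP position; "tool_rot": TCP orientation; "ft_force": force on the tool from outside, world axes, zero at the start; "moment": the same for the moment, N m; "finger_gap": finger opening in m.
Only numpy, scipy, OpenCV 4.12 (cv2) and the standard library are available. Lean on these libraries where they do the work, as an engineer would, in place of code of your own. Each camera call takes 0.05 s, during which the arm holds its last target.

## Task

Take the wooden offcut off the thin aluminium template and leave it lying on its underside on the bench, then slide the template along the bench, by pressing on its top, into the wooden jig until its leading end is home against the end stop. Then flip the latch's wire bail down over the keeper on the side jaw and throw the lever right over, past centre, so that the jaw clamps the template square against the fence. Keep the template flat on the bench and do not push the other things about.

Things in the scene. Friction and masses are not known exactly. Their poses are not given: they have to be found in the camera images.
- template: Loose metal plate, 120 (its x) by 180 (its y) by 3 mm, about 0.2 kg: too thin to pick up, too wide to grip. Origin: centre of the underside. +y end leads into the jig; 66 mm towards -y is a slot 50 (x) by 18 mm. Glides on the waxed bench (friction 0.1) and follows a fingertip pressing 5 to 15 N: from its middle it hardly turns, sideways near one end it turns, pulled by its leading end it trails.
- jig: Wooden jig fixed to the bench, bare bench between fence, end stop and jaw. Origin at bench height in the inner corner of fence and stop. The template slides in along jig +y. Fence: inner face at x = 0, 20 mm thick and high, y = -100 to +75 mm, then flaring out to x = -35, y = -160. Home: template centre at y = -90 mm, its y along jig y; clamped: x = 60 mm. The latch is in the plane y = 45 mm.
- jaw (a joint): Travel of the side jaw towards the fence, m: 0 open (a light spring keeps it there), about 0.013 when the latch is closed. The cork pad on it is sprung (3 N/mm) and gives a few mm.
- lever (a joint): Angle of the latch lever about lever_hinge (axis along jig y), rad: 0 = level, pointing along jig +x to the keeper; pi/2 upright; pi = level along -x; stop at 3.40 (closed; dead centre near 3.04). Starts at 0.6 to 1.0, stays where left (0.05 N m friction). Steel bar 16 mm wide, 6 mm thick, 65 mm long; its last 14 mm are 20 by 10 mm.
- bail (a joint): Angle of the wire bail relative to the lever, rad; lever + bail = its angle above level (0 = lying towards jig +x, pi/2 upright). Loop 75 mm long hinged on the lever 14 mm from lever_hinge; 5 mm side wires 17 mm either side of the lever, cross bar 8 mm thick, 34 mm wide. Starts near upright, held by friction; falls onto the keeper once tipped below about 45 degrees.
- lever_hinge (a point): Axis of the latch lever, fixed on the jig at jig x = 20, y = 45, z = 50 mm, on a pedestal 30 by 44 mm and 40 mm high (its ears reach 58 mm).
- lever_tip (a point): Free end of the lever, 65 mm from lever_hinge, mid-thickness.
- bail_bar (a point): Middle of the bail's cross bar (bar parallel to jig y).
- keeper_seat (a point): Where the bar's centre lies when hooked; on the jaw, at jig x = 95, y = 45, z = 44 mm when open. The keeper is a steel hook 24 mm wide on the lever's side of this point, top at z = 59 mm, with a 3 mm lip over the bar; the ledge behind it is at z = 40 mm. With the lever as at the start the falling bail lands behind the hook; throwing the lever draws it under the lip.
- tape_roll: Bystander: cardboard-coloured tape roll, 80 mm diameter, 26 mm high, lying flat beside the way into the jig. Origin at the centre of its underside.
- offcut: Loose wooden offcut lying on top of the template at the start, 90 mm along its x, 45 mm along its y, 40 mm high, about 0.15 kg. Origin at the centre of its underside. To be put aside on the bench, same side down.
- mallet: Bystander: wooden mallet, 270 mm long (x from -140 to +130 mm, head of 60 by 100 mm at +x), 55 mm high. Origin under it.
- chisel: Bystander: chisel behind the latch, 240 mm long (its x from -110 to +130 mm), 28 mm high. Origin under it, at the ferrule.
- glue: Bystander: glue bottle, 64 mm diameter, 150 mm high, upright behind the jig. Origin at the centre of its underside.
- saw_blade: Bystander: flat circular saw blade, 160 mm diameter, 3 mm thick. Origin at the centre of its underside.
- try_square: Bystander: try square, stock 110 mm along its y, 18 mm high, blade 100 mm along +x. Origin under the stock.
- end_stop (a point): Middle of the end stop's face, on its top edge: jig x = 56, y = 0, z = 12 mm. The stop spans x = 0 to 112 mm and is 18 mm thick.
- jaw_pad (a point): On the side jaw, middle of the cork pad's face, which is parallel to the fence: jig x = 131, y = -52, z = 18 mm when open: 11 mm of side play for the template. The pad spans y = -100 to -5 mm, with a sloping lead-in; the wooden jaw behind it is 28 mm high, up to y = 70 mm, outer face at x = 163 mm; towards the mouth it flares out from x = 133, y = -100 to x = 168, y = -160.
- wax_tin: Bystander: round flat steel tin, 76 mm diameter, 36 mm high, beside the way into the jig. Origin at the centre of its underside.
Mind the look-alikes: they are no part of the job. What is shaped like the template but purple or yellow is not meant. There is more than one size of the offcut; the one meant has the size given above.

How it is judged (in metres and radians):
On the way, in this order (a step that is already met when the one before it is completed fails the run):
1. the offcut is off the template and lies still on its underside on the bench (height (world z) of offcut below 0.0015 m and angle between offcut's own z axis and vertical below 0.1 rad and linear speed of offcut below 0.02 m/s), for 0.2 s.
2. the template lies in the jig, its leading end within 5 mm of the end stop (y of template in the frame of jig above -0.095 m and x of template in the frame of jig between 0.055 and 0.076 m), for 0.2 s.
3. the bail's cross bar lies behind the keeper, on its ledge or under its lip (x of bail_bar in the frame of keeper_seat between -0.003 and 0.015 m and z of bail_bar in the frame of keeper_seat between -0.006 and 0.006 m), for 0.2 s.
At the end, for the whole second after the job is handed in: Lever past centre (over 3.2 rad), bail hooked (bar within 8 mm of its seat), jaw drawn in over 9 mm; template at rest, flat on the bench, leading end within 5 mm of the stop, side within 3 mm of the fence, square within 0.03 rad; offcut at rest on its underside on the bench (all of step 1 and value of joint lever above 3.2 rad and distance between bail_bar and keeper_seat below 0.008 m and value of joint jaw above 0.009 m and y of template in the frame of jig above -0.095 m and x of template in the frame of jig between 0.057 and 0.063 m and angle between the y axis of template and the y axis of jig, either way round below 0.03 rad and height (world z) of template below 0.004 m and linear speed of template below 0.01 m/s); the robot touches nothing.
It fails at once if the template is lifted or tipped (more than 20 mm up or 0.2 rad) (height (world z) of template above 0.02 m or angle between template's own z axis and vertical above 0.2 rad).
It fails at once if a bystander is moved by more than 25 mm (distance of any of tape_roll, wax_tin, mallet, chisel, glue, saw_blade, try_square from where it was at the start of the episode above 0.025 m).
It also fails if it takes over 72 s, if anything falls off the work surface, if the arm or the gripper's body presses on something with over 40 N, if the wrist force passes 120 N, or if a joint passes its speed limit or range.

## Working session

There is one attempt and no reset: what is moved stays moved. The work goes in short steps, Python scripts to look and compute and a tool call to move; the robot and the scene stay as the last step left them, time stands still between calls to the robot, and variables do not carry over. Pictures are saved under pics/ and viewed, and the job is handed in when it is done.

Besides the shell and the picture viewer there is one more tool, called after "Emit:" as name(argument=value, ...), one argument or row to a line, values as JSON. send_rows: Moves the arm, as the interface text tells. Its arguments: {"type":"object","properties":{"moves":{"type":"array"},"newtons":{"type":"number"}},"required":["moves"]}

```bash
mkdir -p pics; ls; python3 - <<'E'
from plant import env
import cv2
print(env.observe())
for n in("scene","side","wrist"):
    p,d=env.capture(n); cv2.imwrite(f"pics/{n}0.png",cv2.resize(p[:,:,::-1],(800,600),interpolation=cv2.INTER_CUBIC))
    print(n,env.camera_info(n))
E
```

```text
pics
{'time': 0.0, 'joint_pos': array([-4.73284363e+00,  7.13542879e+00,  9.46326414e+01, -6.23295396e-04,
        7.83492985e+01, -4.73326512e+00]), 'joint_vel': array([ 0.08228838, -0.00667488, -0.05735157, -0.06417149,  0.06523869,
       -0.01046943]), 'joint_efforts': array([-6.25927078e-04, -4.17603564e+01, -3.59935069e+01,  7.73367751e-02,
        4.92534391e-02, -1.75303944e-04]), 'tool_pos': array([6.49416685e-01, 1.38980127e-05, 2.32380015e-01]), 'tool_rot': array([-1.79882981e+02, -9.07680565e-03,  9.00005387e+01]), 'ft_force': array([ 0.223247  , -0.8159233 ,  0.22125524]), 'moment': array([ 0.01305049,  0.04455698, -0.01221737]), 'finger_gap': 0.09494902171835448}
scene {'mtx': array([[348.02789354,   0.        , 252.8401647 ],
       [  0.        , 348.02789354, 190.74774983],
       [  0.        ,   0.        ,   1.        ]]), 'extrinsics': array([[-0.70003195,  0.71399005, -0.01317092,  0.35033255],
       [ 0.52026893,  0.49729067, -0.69427821, -0.18724886],
       [-0.48915796, -0.49286935, -0.7195862 ,  1.30893033],
       [ 0.        ,  0.        ,  0.        ,  
[... 358 characters left out ...]
76e-02],
       [ 6.62405160e-02,  8.08671458e-01, -5.84519176e-01,
         1.15680784e+00],
       [ 0.00000000e+00,  0.00000000e+00,  0.00000000e+00,
         1.00000000e+00]])}
wrist {'mtx': array([[289.82325974,   0.        , 256.25819309],
       [  0.        , 289.82325974, 190.48991881],
       [  0.        ,   0.        ,   1.        ]]), 'mount': array([[-4.12391265e-04, -9.69724657e-01, -2.44200574e-01,
         6.86661908e-02],
       [ 9.99999905e-01, -3.64592037e-04, -2.40938571e-04,
        -8.03433183e-05],
       [ 1.44610488e-04, -2.44200650e-01,  9.69724714e-01,
        -1.49745887e-01],
       [ 0.00000000e+00,  0.00000000e+00,  0.00000000e+00,
         1.00000000e+00]])}
```

View pics/scene0.png

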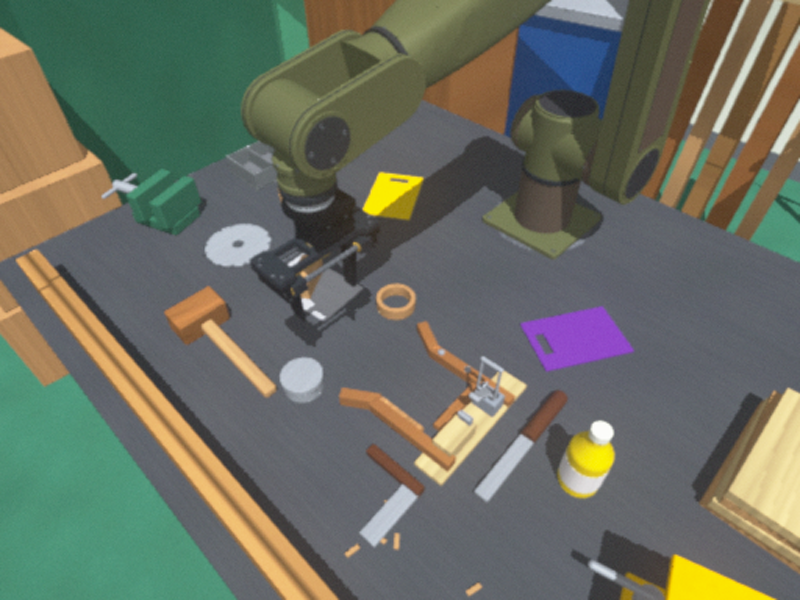

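View pics/side0.png

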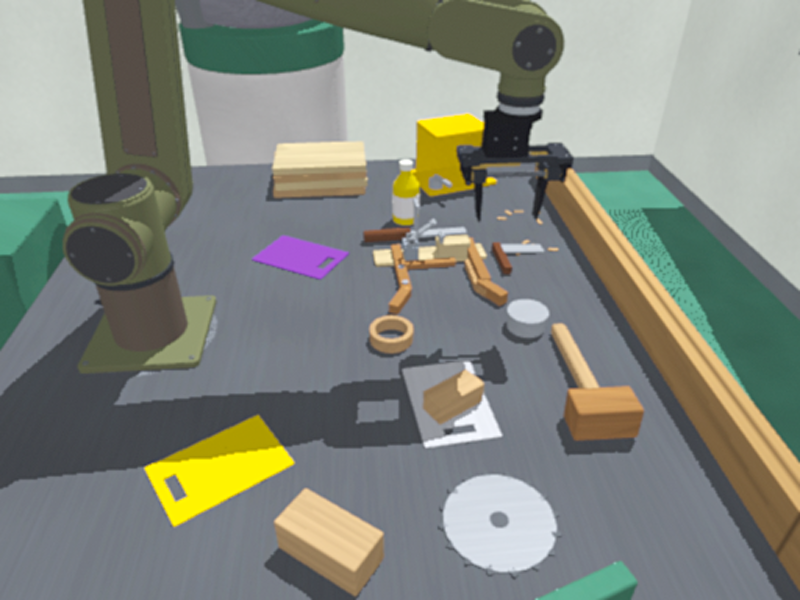

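View pics/wrist0.png

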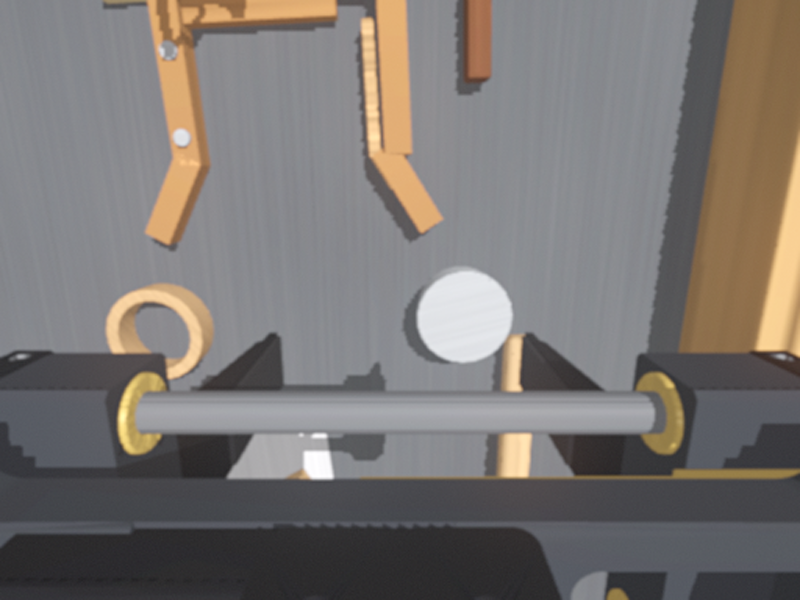

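```bash
cat > h.py <<'E'
from plant import env
import numpy as np, cv2
from scipy.spatial.transform import Rotation as R
def T_wc(name,st=None):
    ci=env.camera_info(name)
    if name!="wrist": return np.linalg.inv(ci["extrinsics"]),ci["mtx"]
    st=st or env.observe(); T=np.eye(4); T[:3,:3]=R.from_euler("xyz",st["tool_rot"],degrees=True).as_matrix(); T[:3,3]=st["tool_pos"]
    return T@ci["mount"],ci["mtx"]
def cloud(d,T,K):
    v,u=np.mgrid[:d.shape[0],:d.shape[1]]
    P=np.stack([(u-K[0,2])/K[0,0]*d,(v-K[1,2])/K[1,1]*d,d,np.ones_like(d)],-1)@T.T
    P=P[...,:3]; P[d<=0]=np.nan; return P
def look(name):
    st=env.observe() if name=="wrist" else None
    T,K=T_wc(name,st); p,d=env.capture(name)
    return p,d,cloud(d,T,K),T,K
def proj(P,T,K):
    c=np.linalg.inv(T)@np.append(P,1); return K[:2,:2].diagonal()*c[:2]/c[2]+K[:2,2]
def ortho(p,P,T,K,x0,x1,y0,y1,z=0,s=1000):
    # homography for plane z, output: cols = world x, rows = -world y
    w=int((x1-x0)*s);h=int((y1-y0)*s)
    W=np.array([[x0,y0,z],[x1,y0,z],[x1,y1,z],[x0,y1,z]]);src=np.float32([proj(q,T,K) for q in W])
    dst=np.float32([[0,h],[w,h],[w,0],[0,0]])
    return cv2.warpPerspective(p,cv2.getPerspectiveTransform(src,dst),(w,h))
def save(n,img,size=None):
    if size: img=cv2.resize(img,size,interpolation=cv2.INTER_CUBIC)
    cv2.imwrite(f"pics/{n}.png",img[:,:,::-1])
E
python3 - <<'E'
from h import *
for cam in("side","wrist"):
    p,d,P,T,K=look(cam)
    for l in("template","offcut","jig","jaw","lever","bail","keeper_seat","tape_roll","wax_tin","mallet","try_square","chisel","glue","saw_blade"):
        for m in env.masks_of(cam,l):
            Q=P[m["pixels"]]; Q=Q[~np.isnan(Q[:,0])]
            if len(Q)and m["conf"]>.3: print(cam,l,round(m["conf"],2),m["at"],m["pixels"].sum(),"med",np.median(Q,0).round(3),"lo",np.percentile(Q,2,0).round(3),"hi",np.percentile(Q,98,0).round(3))
    np.savez(f"{cam}0",p=p,d=d,P=P,T=T,K=K)
    save(cam+"_o",ortho(p,P,T,K,.4,.9,-.3,.4,s=850))
E
```

```text
side template 0.86 [266.2, 286.3] 1518 med [ 0.512 -0.256  0.004] lo [ 0.462 -0.315  0.001] hi [ 0.586 -0.133  0.007]
side template 0.85 [299.3, 141.0] 3191 med [ 0.171 -0.332  0.004] lo [ 0.084 -0.411  0.001] hi [ 0.26  -0.254  0.007]
side template 0.8 [162.7, 191.0] 950 med [0.263 0.251 0.004] lo [0.171 0.174 0.   ] hi [0.346 0.329 0.007]
side offcut 0.58 [250.5, 288.1] 838 med [ 0.526 -0.248  0.042] lo [ 0.485 -0.276  0.006] hi [ 0.575 -0.209  0.046]
side jig 0.68 [164.5, 276.8] 1857 med [0.553 0.205 0.02 ] lo [0.44  0.031 0.002] hi [0.669 0.275 0.1  ]
side jaw 0.62 [166.9, 301.8] 849 med [0.631 0.175 0.026] lo [0.565 0.036 0.001] hi [0.675 0.292 0.047]
side lever 0.65 [267.8, 290.4] 1289 med [ 0.515 -0.262  0.004] lo [ 0.464 -0.313  0.001] hi [ 0.585 -0.137  0.007]
side bail 0.58 [142.4, 264.3] 66 med [0.516 0.214 0.099] lo [0.513 0.207 0.003] hi [0.541 0.369 0.138]
side keeper_seat 0.8 [170.8, 300.9] 805 med [0.631 0.166 0.027] lo [0.566 0.035 0.001] hi [0.676 0.251 0.054]
side keeper_seat 0.74 [164.3, 276.0] 1964 med [0.559 0.203 0.02 ] lo [0.438 0.031 0.001] hi [0.67  0.312 0.
[... 1665 characters left out ...]
2 0.19  0.028]
wrist tape_roll 0.72 [199.4, 113.1] 1734 med [ 0.455 -0.043  0.023] lo [ 0.408 -0.084  0.001] hi [ 0.483 -0.015  0.026]
wrist wax_tin 0.92 [200.4, 295.0] 2843 med [ 0.699 -0.032  0.035] lo [ 0.666 -0.068  0.006] hi [0.733 0.    0.036]
wrist mallet 0.74 [281.5, 325.1] 906 med [ 0.746 -0.151  0.026] lo [ 0.738 -0.184  0.009] hi [ 0.762 -0.059  0.031]
wrist try_square 0.94 [25.8, 305.5] 979 med [0.705 0.171 0.017] lo [ 0.696  0.145 -0.002] hi [0.715 0.197 0.019]
wrist chisel 0.49 [293.2, 179.3] 1499 med [ 0.538 -0.184  0.002] lo [ 0.493 -0.205 -0.   ] hi [ 0.58  -0.16   0.003]
wrist glue 0.46 [68.8, 250.2] 3371 med [0.644 0.123 0.026] lo [0.623 0.041 0.008] hi [0.672 0.189 0.028]
```

View ortho.

View pics/side_o.png

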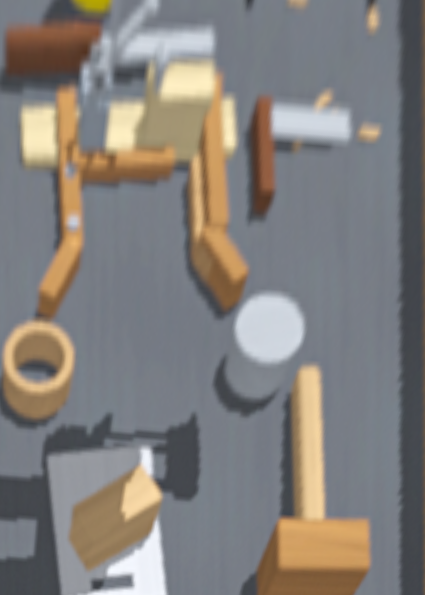

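View pics/wrist_o.png

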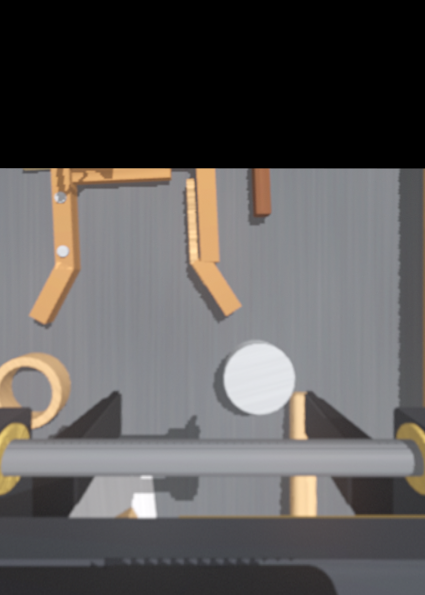

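Emit:
send_rows(
  moves=[
    [-4, -2, 0, 0, 0, 0, 0],
    [-8, -4, 0, 0, 0, 0, 0],
    [-12, -6, 0, 0, 0, 0, 0],
    [-16, -9, 0, 0, 0, 0, 0],
    [-20, -12, 0, 0, 0, 0, 0],
    [-22, -12, 0, 0, 0, 0, 0],
    [-22, -12, 0, 0, 0, 0, 0],
    [-22, -12, 0, 0, 0, 0, 0],
  ],
)

```text
time: 2.32
tool_pos: [0.5291, -0.222, 0.2339]
tool_rot: [180.0, 0.0, 89.8]
ft_force: [-0.6, 0.3, -0.3]
finger_gap: 0.0951
```

```bash
python3 - <<'E'
from h import *
print(env.observe()["tool_pos"],env.observe()["tool_rot"])
p,d,P,T,K=look("wrist"); save("w1",p,(800,600)); np.savez("wrist1",p=p,d=d,P=P,T=T,K=K)
save("w1o",ortho(p,P,T,K,.4,.9,-.35,.35,z=.003,s=850))
p,d,P,T,K=look("scene"); save("s1",p,(800,600)); np.savez("scene1",p=p,d=d,P=P,T=T,K=K)
E
```

```text
[ 0.52913219 -0.22195731  0.23389183] [1.79973927e+02 5.21630403e-03 8.97577315e+01]
```

View pics/w1.png

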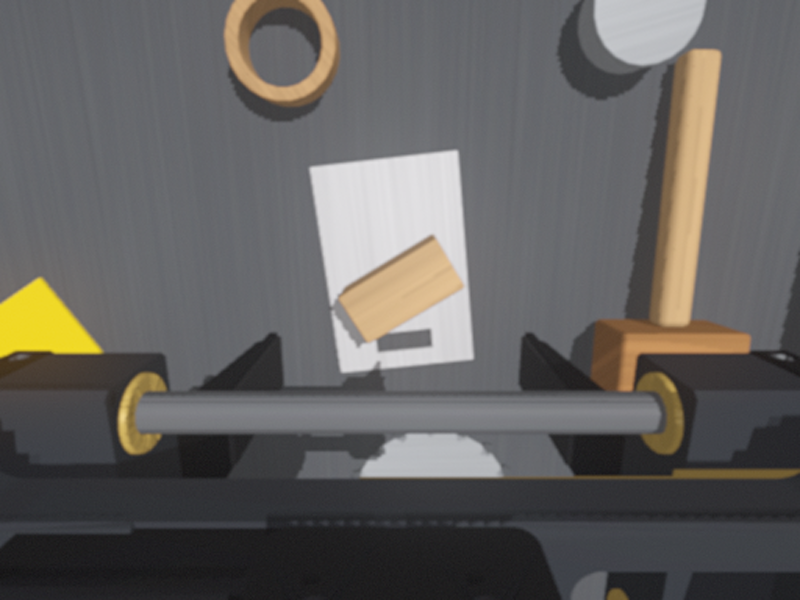

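View pics/s1.png

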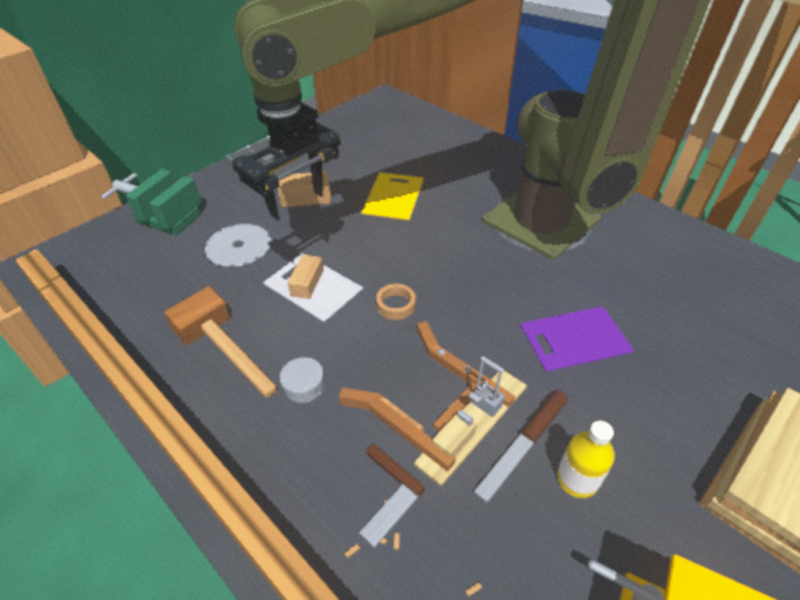

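```bash
python3 - <<'E'
from h import *
z=np.load("wrist1.npz");p,d,P,T,K=[z[k] for k in("p","d","P","T","K")]
print("bench z",np.nanmedian(P[20:60,230:330],axis=(0,1)))
# offcut top
m=(P[...,2]>.034)&(P[...,2]<.052)&(P[...,0]>.44)&(P[...,0]<.62)&(P[...,1]<-.15)&(P[...,1]>-.33)
m=cv2.morphologyEx(m.astype(np.uint8),cv2.MORPH_OPEN,np.ones((3,3)))
n,l,s,c=cv2.connectedComponentsWithStats(m); i=1+np.argmax(s[1:,4]); Q=P[l==i]
print("offcut z",np.median(Q[:,2]),cv2.minAreaRect((Q[:,:2]*1000).astype(np.float32)))
# template: bright/grey at low z inside region, take ortho image at z=.003
o=ortho(p,P,T,K,.42,.62,-.36,-.10,z=.003,s=4000)
hsv=cv2.cvtColor(o,cv2.COLOR_RGB2HSV)
b=((hsv[...,2]>150)).astype(np.uint8)
b=cv2.morphologyEx(b,cv2.MORPH_CLOSE,np.ones((25,25)))
cs,_=cv2.findContours(b,0,2); cc=max(cs,key=cv2.contourArea); r=cv2.minAreaRect(cv2.convexHull(cc))
print("tmpl",.42+r[0][0]/4000,-.10-r[0][1]/4000,r[1][0]/4,r[1][1]/4,r[2])
print([(round(.42+x/4000,4),round(-.1-y/4000,4)) for x,y in cv2.boxPoints(r)])
cv2.drawContours(o,[cv2.boxPoints(r).astype(int)],0,(255,0,0),3)
save("t1",o,(460,598))
E
```

```text
bench z [ 0.55798446 -0.06194197 -0.00127766]
offcut z 0.0415314991929156 ((529.1800537109375, -235.40109252929688), (89.64702606201172, 45.25423812866211), 31.06826400756836)
tmpl 0.5246078414916993 -0.22266639709472658 181.51934814453125 121.8812255859375 83.97442626953125
[(np.float32(0.4545), np.float32(-0.1388)), (np.float32(0.5757), np.float32(-0.126)), (np.float32(0.5947), np.float32(-0.3065)), (np.float32(0.4735), np.float32(-0.3193))]
```

View pics/t1.png

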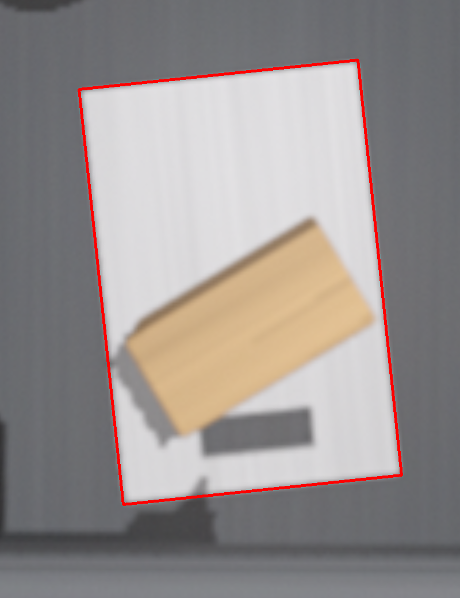

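Emit:
send_rows(
  moves=[
    [-0.4, 0, 1, 0, 0, 7, 0],
    [-0.8, 0, 2.5, 0, 0, 14, 0],
    [-1.3, 0, 4, 0, 0, 21, 0],
    [-1.3, 0, 5.5, 0, 0, 28, 0],
    [-1.3, 0, 7, 0, 0, 35, 0],
    [-1.3, 0, 8.5, 0, 0, 42, 0],
    [-1.3, 0, 10, 0, 0, 49, 0],
    [-1.3, 0, 11.5, 0, 0, 56, 0],
    [-1.3, 0, 13, 0, 0, 59, 0],
    [-1.3, 0, 14, 0, 0, 59, 0],
    [-1.3, 0, 14, 0, 0, 59, 0],
    [-1.3, 0, 14, 0, 0, 59, 0],
  ],
)

```text
time: 3.42
tool_pos: [0.5302, -0.232, 0.0932]
tool_rot: [-179.9, 0.0, 31.2]
ft_force: [0.5, 0.3, 0.3]
finger_gap: 0.095
```

```bash
python3 - <<'E'
from h import *
o=env.observe();print(o["tool_pos"],o["tool_rot"],o["joint_pos"])
p,d,P,T,K=look("wrist"); save("w2",p,(640,480))
E
```

```text
[ 0.53021592 -0.23196537  0.09319518] [-1.79936500e+02  3.16237129e-02  3.11622776e+01] [-2.89450995e+01  5.61131951e+00  1.10409876e+02  4.70448026e-03
  6.40496165e+01  2.98905792e+01]
```

View pics/w2.png

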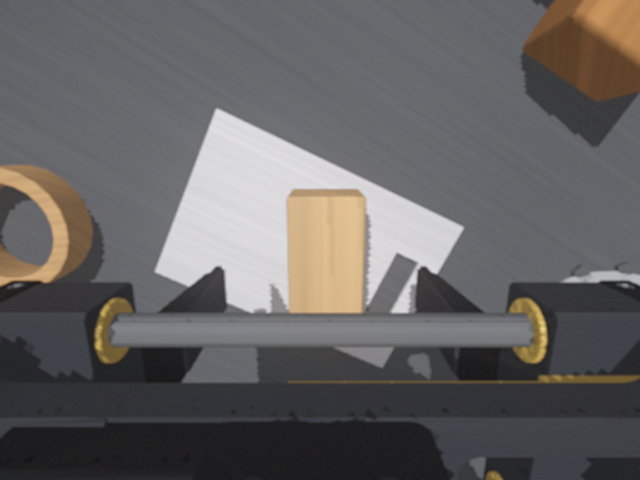

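Emit:
send_rows(
  moves=[
    [-0.2, 0.2, 2, 0, 0, 0, 0],
    [-0.2, 0.2, 4, 0, 0, 0, 0],
    [-0.2, 0.2, 5.5, 0, 0, 0, 0],
    [-0.2, 0.2, 6.3, 0, 0, 0, 0],
    [-0.2, 0.2, 6.3, 0, 0, 0, 0.2],
    [-0.2, 0.2, 6.3, 0, 0, 0, 0.4],
    [-0.2, 0.2, 6.3, 0, 0, 0, 0.5],
    [-0.2, 0.2, 6.3, 0, 0, 0, 0.6],
    [-0.2, 0.2, 6.3, 0, 0, 0, 0.8],
    [-0.2, 0.2, 6.3, 0, 0, 0, 0.8],
    [-0.2, 0.2, 6.3, 0, 0, 0, 0.8],
    [-0.2, 0.2, 6.3, 0, 0, 0, 0.8],
  ],
  newtons=20,
)

```text
time: 4.47
tool_pos: [0.5294, -0.2358, 0.0309]
tool_rot: [180.0, -0.0, 31.0]
ft_force: [0.3, 0.6, -0.6]
finger_gap: 0.047
```

Emit:
send_rows(
  moves=[
    [0, 0, 0, 0, 0, 0, 0.8],
    [0, 0, -1, 0, 0, 0, 0.8],
    [0, 0, -2.5, 0, 0, 0, 0.8],
    [0, 0, -4, 0, 0, 0, 0.8],
    [-2, -1.5, -5, 0, 0, 0, 0.8],
    [-5, -3.7, -5, 0, 0, 0, 0.8],
    [-8, -5.8, -5, 0, 0, 0, 0.8],
    [-11, -8, -5, 0, 0, 0, 0.8],
    [-13, -9.5, -5, 0, 0, 0, 0.8],
    [-13.8, -10, -5, 0, 0, 0, 0.8],
    [-13.8, -10, -5, 0, 0, 0, 0.8],
    [-13.8, -10, -5, 0, 0, 0, 0.8],
  ],
)

```text
time: 5.47
tool_pos: [0.3603, -0.2216, 0.0814]
tool_rot: [179.9, -0.1, 31.0]
ft_force: [0.3, -0.5, -1.2]
finger_gap: 0.0452
```

```bash
python3 - <<'E'
from h import *
o=env.observe();print(o["tool_pos"],o["ft_force"],o["finger_gap"])
p,d,P,T,K=look("side"); save("d3",p[120:384,130:482],(800,600))
E
```

```text
[ 0.36027593 -0.22164826  0.08141298] [ 0.28814681 -0.47280275 -1.20121318] 0.045215634513093156
```

View pics/d3.png

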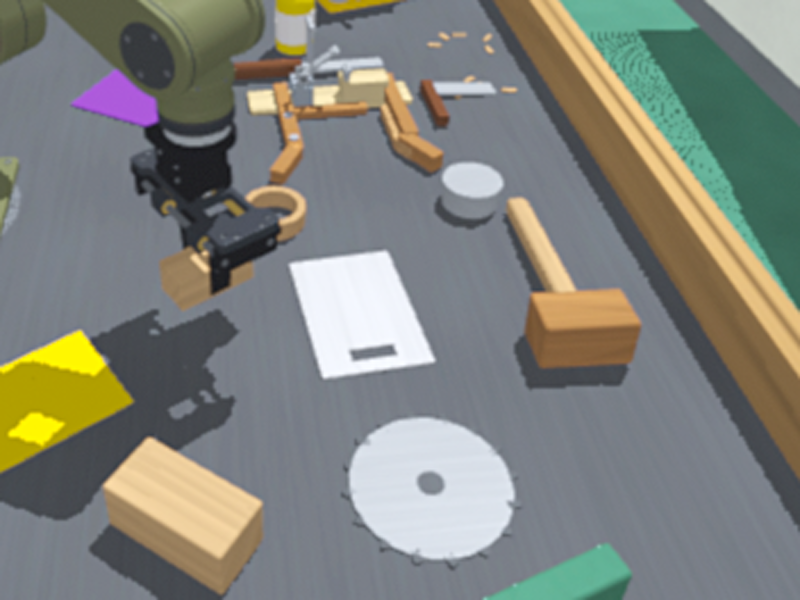

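Emit:
send_rows(
  moves=[
    [0, 0, 2, 0, 0, 0, 0.8],
    [0, 0, 4, 0, 0, 0, 0.8],
    [0, 0, 4.8, 0, 0, 0, 0.8],
    [0, 0, 5.1, 0, 0, 0, 0.8],
    [0, 0, 5.25, 0, 0, 0, 0.8],
    [0, 0, 5.35, 0, 0, 0, 0.8],
    [0, 0, 5.35, 0, 0, 0, 0.8],
  ],
)

```text
time: 6.1
tool_pos: [0.3604, -0.2217, 0.028]
tool_rot: [179.9, -0.0, 31.0]
ft_force: [0.0, -0.3, -1.6]
finger_gap: 0.045
```

Emit:
send_rows(
  moves=[
    [0, 0, 0.05, 0, 0, 0, 0.5],
    [0, 0, 0.05, 0, 0, 0, 0.4],
    [0, 0, 0.05, 0, 0, 0, 0.3],
    [0, 0, 0.05, 0, 0, 0, 0.3],
    [0, 0, -1, 0, 0, 0, 0.3],
    [0, 0, -3, 0, 0, 0, 0.3],
    [0, 0, -6, 0, 0, 0, 0.3],
    [0, 0, -9, 0, 0, 0, 0.3],
    [0, 0, -12, 0, 0, 0, 0.3],
    [0, 0, -12, 0, 0, 0, 0.3],
  ],
)

```text
time: 6.93
tool_pos: [0.3628, -0.2237, 0.1551]
tool_rot: [179.3, -0.3, 31.0]
ft_force: [0.1, -1.1, 0.9]
finger_gap: 0.0665
```

```bash
python3 - <<'E'
from h import *
o=env.observe();print(o["tool_pos"],o["tool_rot"],o["finger_gap"],o["time"])
p,d,P,T,K=look("side"); save("d4",p[120:384,130:482],(800,600)); np.savez("side4",p=p,d=d,P=P,T=T,K=K)
p,d,P,T,K=look("wrist"); save("w4",p,(640,480))
m=(P[...,2]>.03)&(P[...,2]<.052)&(np.hypot(P[...,0]-.36,P[...,1]+.22)<.07)
print(m.sum(),np.nanmedian(P[m],0),np.nanpercentile(P[m],[2,98],axis=0))
E
```

```text
[ 0.3627886  -0.22371915  0.15514181] [179.29174114  -0.26693452  30.99830204] 0.0664931076740155 6.9333
4410 [ 0.3630437  -0.22020027  0.03860676] [[ 0.31967209 -0.25471063  0.03676301]
 [ 0.40295609 -0.18699661  0.04002858]]
```

View pics/d4.png

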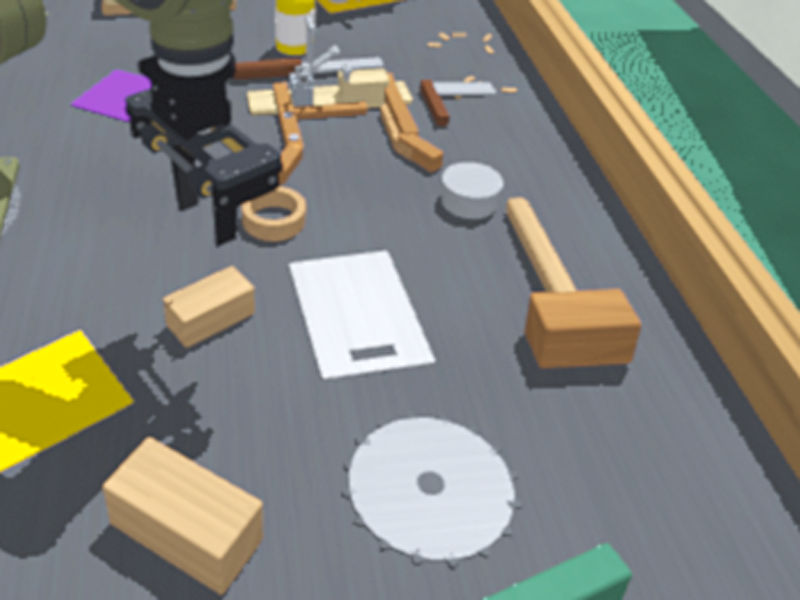

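View pics/w4.png

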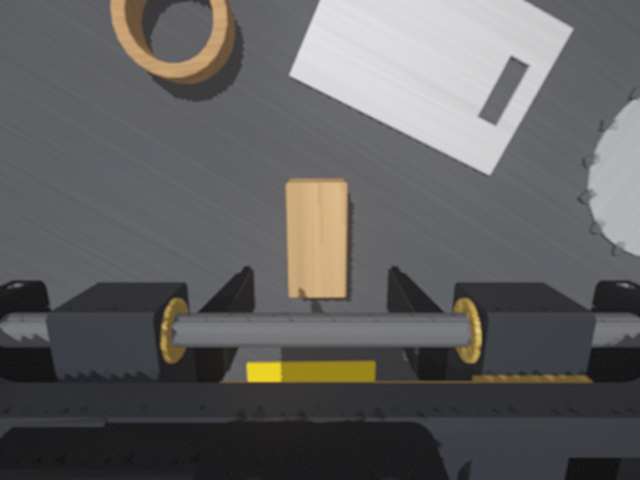

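Emit:
send_rows(
  moves=[
    [0, 0, -2, 0, 0, -6, 0.5],
    [1, -0.2, -4, 0, 0, -12, 1],
    [3, -0.6, -6, 0, 0, -18, 1],
    [6, -1.2, -8, 0, 0, -24, 1],
    [9, -2, -10, 0, 0, -30, 1],
    [12, -2.6, -12, 0, 0, -36, 1],
    [15, -3.3, -14, 0, 0, -42, 1],
    [18, -4, -16, 0, 0, -48, 1],
    [21, -4.7, -18, 0, 0, -54, 1],
    [24, -5.5, -20, 0, 0, -59, 1],
    [24.3, -5.5, -20, 0, 0, -59, 1],
    [24.3, -5.5, -20, 0, 0, -59, 1],
  ],
)

```text
time: 8.03
tool_pos: [0.5401, -0.0478, 0.3466]
tool_rot: [-179.9, -0.0, 90.1]
ft_force: [-0.3, -0.9, 0.5]
finger_gap: 0.0004
```

```bash
python3 - <<'E'
from h import *
o=env.observe();print(o["tool_pos"],o["tool_rot"],o["finger_gap"],o["time"])
p,d,P,T,K=look("wrist"); save("w5",p,(800,600)); np.savez("wrist5",p=p,d=d,P=P,T=T,K=K)
E
```

```text
[ 0.54014444 -0.04781801  0.34658142] [-1.79934809e+02 -8.28001081e-04  9.00945626e+01] 0.00039787378456758275 8.0333
```

View pics/w5.png

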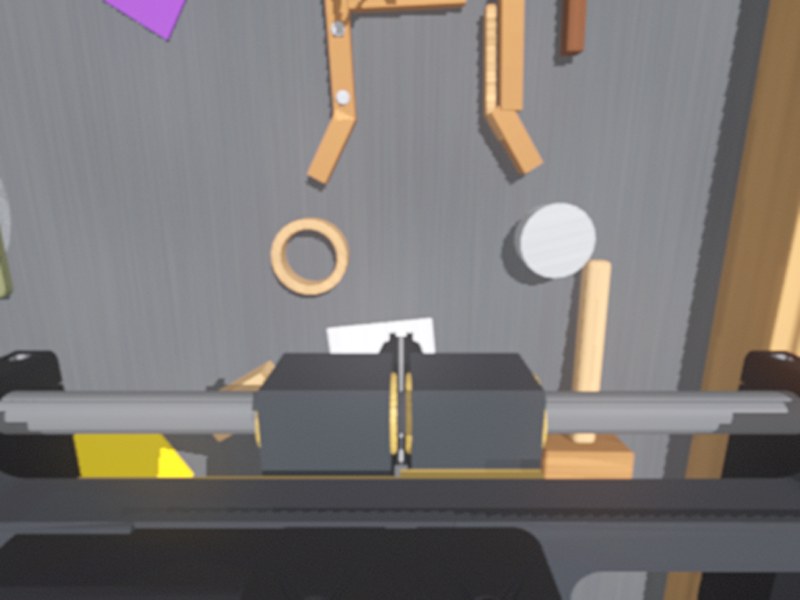

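```bash
python3 - <<'E'
from h import *
for f in("wrist0","wrist5"):
    z=np.load(f+".npz");p,d,P,T,K=[z[k] for k in("p","d","P","T","K")]
    print(f, "bench",np.nanmedian(P[100:160,190:300,2]))
    m=(P[...,2]>.013)&(P[...,2]<.024)&(P[...,0]>.43)&(P[...,0]<.52)
    # fence edge per row
    pts=[]
    for v in range(384):
        u=np.where(m[v])[0]
        if len(u)>3:
            q=P[v,u]; i=np.argmax(q[:,0]); pts.append(q[i])
    pts=np.array(pts); s=(pts[:,1]>.11)&(pts[:,1]<.165)
    pf=np.polyfit(pts[s,1],pts[s,0],1); print("fence x=",pf,s.sum(),"resid",np.std(pts[s,0]-np.polyval(pf,pts[s,1])), [tuple(q.round(4)) for q in pts[::8]])
    m=(P[...,2]>.007)&(P[...,2]<.017)&(P[...,0]>.50)&(P[...,0]<.60)&(P[...,1]>.12)
    pts=[]
    for u in range(512):
        v=np.where(m[:,u])[0]
        if len(v)>2: q=P[v,u]; pts.append(q[np.argmin(q[:,1])])
    pts=np.array(pts)
    if len(pts)>5:
        pf=np.polyfit(pts[:,0],pts[:,1],1);print("stop y=",pf,np.std(pts[:,1]-np.polyval(pf,pts[:,0])),pts[::8].round(4).tolist())
    m=(P[...,2]>.024)&(P[...,2]<.034)&(P[...,0]>.62)&(P[...,0]<.69)
    xs=P[m]; print("jaw y",np.percentile(xs[:,1],[1,99]))
    for y in np.arange(.1,.19,.015):
        q=xs[abs(xs[:,1]-y)<.006]; 
        if len(q): print(round(y,3),q[:,0].min().round(4),q[:,0].max().round(4))
E
```

```text
wrist0 bench -0.0011726907374084439
fence x= [-0.0430672   0.49789297] 50 resid 0.00033778251075721464 [(np.float64(0.4892), np.float64(0.1966), np.float64(0.0158)), (np.float64(0.49), np.float64(0.1889), np.float64(0.0147)), (np.float64(0.4899), np.float64(0.1802), np.float64(0.0168)), (np.float64(0.4905), np.float64(0.1717), np.float64(0.0179)), (np.float64(0.4906), np.float64(0.1635), np.float64(0.0177)), (np.float64(0.4912), np.float64(0.1556), np.float64(0.016)), (np.float64(0.4914), np.float64(0.1465), np.float64(0.0188)), (np.float64(0.4921), np.float64(0.1388), np.float64(0.0145)), (np.float64(0.4924), np.float64(0.1296), np.float64(0.0175)), (np.float64(0.4927), np.float64(0.1207), np.float64(0.0177)), (np.float64(0.4932), np.float64(0.1118), np.float64(0.0185)), (np.float64(0.4938), np.float64(0.1027), np.float64(0.0195)), (np.float64(0.4937), np.float64(0.0941), np.float64(0.0132)), (np.float64(0.4944), np.float64(0.0844), np.float64(0.02)), (np.float64(0.4905), np.float64(0.0752), np.float64(0.0189)), (np.float64(0.4847), np.float64(0.0657), np.float64(0.0137)), (np.float
[... 2013 characters left out ...]
4723), np.float64(0.0416), np.float64(0.0163)), (np.float64(0.466), np.float64(0.0292), np.float64(0.0191)), (np.float64(0.4657), np.float64(-0.0212), np.float64(0.0192)), (np.float64(0.483), np.float64(-0.0489), np.float64(0.0201)), (np.float64(0.4674), np.float64(-0.0821), np.float64(0.0231))]
stop y= [0.04672713 0.16046449] 0.0002886865005738462 [[0.5, 0.184, 0.0082], [0.512, 0.184, 0.0081], [0.524, 0.1852, 0.0086], [0.5359, 0.1857, 0.0073], [0.5479, 0.1869, 0.0075], [0.5598, 0.1867, 0.0084], [0.5718, 0.1871, 0.0071], [0.5836, 0.1876, 0.0095]]
jaw y [-0.05961113  0.18355502]
0.1 0.6358 0.6566
0.115 0.6357 0.6558
0.13 0.6352 0.6549
0.145 0.6343 0.6539
0.16 0.6336 0.6543
0.175 0.6329 0.6531
```

Emit:
send_rows(
  moves=[
    [-2, -0.3, 3, 0, 0, 0, 1],
    [-4, -0.6, 6, 0, 0, 0, 1],
    [-6, -0.9, 9.5, 0, 0, 0, 1],
    [-8, -1.2, 13, 0, 0, 0, 1],
    [-10, -1.5, 16.5, 0, 0, 0, 1],
    [-12, -1.8, 20, 0, 0, 0, 1],
    [-13, -2, 23.5, 0, 0, 0, 1],
    [-13, -2, 26.5, 0, 0, 0, 1],
    [-13, -2, 29, 0, 0, 0, 1],
    [-13, -2, 31, 0, 0, 0, 1],
    [-13, -2, 31.6, 0, 0, 0, 1],
    [-13, -2, 31.6, 0, 0, 0, 1],
  ],
)

```text
time: 9.08
tool_pos: [0.5157, -0.1784, 0.0277]
tool_rot: [-179.6, -0.2, 89.9]
ft_force: [-0.2, -0.2, -0.4]
finger_gap: 0.0005
```

Emit:
send_rows(
  moves=[
    [0, 0, 0.2, 0, 0, 0, 1],
    [0, 0, 0.4, 0, 0, 0, 1],
    [0, 0, 0.5, 0, 0, 0, 1],
    [0, 0, 0.6, 0, 0, 0, 1],
    [0, 0, 0.6, 0, 0, 0, 1],
  ],
)

```text
time: 9.5
tool_pos: [0.52, -0.179, 0.0259]
tool_rot: [179.9, 0.0, 90.0]
ft_force: [-0.2, 0.6, 0.7]
finger_gap: 0.0004
```

Emit:
send_rows(
  moves=[
    [0, 0, 0.2, 0, 0, 0, 1],
    [0, 0, 0.3, 0, 0, 0, 1],
    [0, 0, 0.4, 0, 0, 0, 1],
    [0, 0, 0.45, 0, 0, 0, 1],
    [0, 0, 0.45, 0, 0, 0, 1],
  ],
)

```text
time: 9.92
tool_pos: [0.5208, -0.1793, 0.0223]
tool_rot: [179.9, 0.1, 90.0]
ft_force: [-0.5, -0.0, 5.9]
finger_gap: 0.0005
```

Emit:
send_rows(
  moves=[
    [0, 0, 0.03, 0, 0, 0, 1],
    [0, 0, 0.05, 0, 0, 0, 1],
    [0, 0, 0.05, 0, 0, 0, 1],
  ],
)

```text
time: 10.17
tool_pos: [0.5212, -0.1795, 0.0223]
tool_rot: [179.8, 0.1, 90.0]
ft_force: [-0.5, -0.1, 8.7]
finger_gap: 0.0003
```

Emit:
send_rows(
  moves=[
    [0.3, 0.1, 0, 0, 0, 0, 1],
    [0.8, 0.3, 0, 0, 0, 0, 1],
    [1.5, 0.6, 0, 0, 0, 0, 1],
    [2.3, 0.9, 0, 0, 0, 0, 1],
    [3.1, 1.2, 0, 0, 0, 0, 1],
    [3.9, 1.5, 0, 0, 0, 0, 1],
    [4.7, 1.8, 0, 0, 0, 0, 1],
    [5.4, 2, 0, 0, 0, 0, 1],
    [5.9, 2, 0, 0, 0, 0, 1],
    [6, 2, 0, 0, 0, 0, 1],
  ],
)

```text
time: 11.0
tool_pos: [0.5416, -0.1189, 0.0223]
tool_rot: [179.8, 0.1, 90.1]
ft_force: [-0.7, -1.8, 6.9]
finger_gap: 0.0005
```

```bash
cat > t.py <<'E'
from h import *
import sys
def jig(P):
    a=.045; o=np.array([.4898,.1838]); R2=np.array([[np.cos(a),np.sin(a)],[-np.sin(a),np.cos(a)]]); return R2@(np.array(P)-o)
def tmpl(cam,x0,x1,y0,y1,n,thr=150):
    p,d,P,T,K=look(cam); np.savez("last_"+cam,p=p,d=d,P=P,T=T,K=K)
    s=3000;o=ortho(p,P,T,K,x0,x1,y0,y1,z=.003,s=s)
    hsv=cv2.cvtColor(o,cv2.COLOR_RGB2HSV); b=((hsv[...,2]>thr)&(hsv[...,1]<45)).astype(np.uint8)
    b=cv2.morphologyEx(b,cv2.MORPH_OPEN,np.ones((9,9)))
    cs,_=cv2.findContours(b,0,2); cc=max(cs,key=cv2.contourArea); r=cv2.minAreaRect(cv2.convexHull(cc))
    bx=cv2.boxPoints(r); W=np.c_[x0+bx[:,0]/s,y1-bx[:,1]/s]
    print(cam,"size",r[1][0]/s,r[1][1]/s,"ctr",W.mean(0).round(4),"jig",jig(W.mean(0)).round(4),"ang",r[2])
    print("jig corners",[jig(w).round(4).tolist() for w in W])
    cv2.drawContours(o,[bx.astype(int)],0,(255,0,0),2); f=560/max(o.shape[:2]); save(n,cv2.resize(o,None,fx=f,fy=f))
E
python3 - <<'E'
from t import *
o=env.observe();print(o["tool_pos"],o["ft_force"],jig(o["tool_pos"][:2]))
tmpl("side",.42,.66,-.34,-.02,"t6")
E
```

```text
[ 0.54162377 -0.11891337  0.0222847 ] [-0.67317513 -1.81465856  6.89964874] [ 0.0381538 -0.3047382]
side size 0.19160296630859375 0.1279908447265625 ctr [ 0.5433 -0.1624] jig [ 0.0378 -0.3482] ang 87.62816619873047
jig corners [[-0.0258, -0.2522], [0.1022, -0.2527], [0.1015, -0.4443], [-0.0265, -0.4438]]
```

View pics/t6.png

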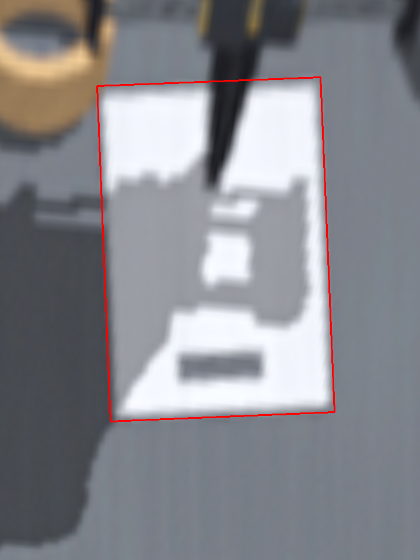

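Emit:
send_rows(
  moves=[
    [0, 0, -0.5, 0, 0, 0, 1],
    [0, 0, -1, 0, 0, 0, 1],
    [-1.5, 0.1, -1, 0, 0, 0, 1],
    [-3, 0.2, -1, 0, 0, 0, 1],
    [-4.3, 0.2, -1, 0, 0, 0, 1],
    [-4.3, 0.2, -0.6, 0, 0, 0, 1],
    [-4.3, 0.2, -0.3, 0, 0, 0, 1],
    [-4.3, 0.2, -0.1, 0, 0, 0, 1],
    [-4.3, 0.2, 0, 0, 0, 0, 1],
    [-4.3, 0.2, 0, 0, 0, 0, 1],
    [-4.3, 0.2, 0, 0, 0, 0, 1],
  ],
)

```text
time: 11.97
tool_pos: [0.5433, -0.1625, 0.0223]
tool_rot: [179.8, 0.1, 90.0]
ft_force: [-0.5, -0.7, 9.3]
finger_gap: 0.0007
```

Emit:
send_rows(
  moves=[
    [0.4, 0.1, 0, 0, 0, 0, 1],
    [1.2, 0.3, 0, 0, 0, 0, 1],
    [2.2, 0.6, 0, 0, 0, 0, 1],
    [3.3, 0.9, 0, 0, 0, 0, 1],
    [4.4, 1.2, 0, 0, 0, 0, 1],
    [5.5, 1.5, 0, 0, 0, 0, 1],
    [6.6, 1.8, 0, 0, 0, 0, 1],
    [7.7, 2.1, 0, 0, 0, 0, 1],
    [8.5, 2.3, 0, 0, 0, 0, 1],
    [9, 2.3, 0, 0, 0, 0, 1],
    [9.1, 2.3, 0, 0, 0, 0, 1],
  ],
)

```text
time: 12.88
tool_pos: [0.5666, -0.0702, 0.0222]
tool_rot: [179.8, 0.1, 90.1]
ft_force: [0.5, -1.1, 8.2]
finger_gap: 0.0006
```

```bash
python3 - <<'E'
from t import *
o=env.observe();print(o["tool_pos"],o["ft_force"],jig(o["tool_pos"][:2]))
tmpl("side",.44,.68,-.24,.08,"t7")
E
```

```text
[ 0.56659091 -0.07023727  0.02223677] [ 0.47445331 -1.11973153  8.23667313] [ 0.06528535 -0.25723453]
side size 0.1906362101236979 0.12777645874023438 ctr [ 0.5688 -0.0708] jig [ 0.0675 -0.2579] ang 87.32457733154297
jig corners [[0.0034, -0.1627], [0.1312, -0.1625], [0.1315, -0.3531], [0.0037, -0.3533]]
```

View pics/t7.png

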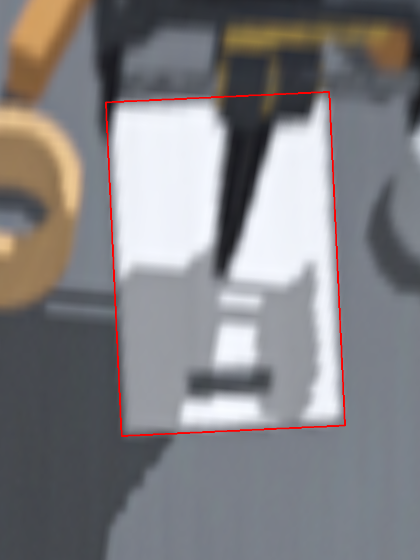

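Emit:
send_rows(
  moves=[
    [0.5, 0, 0, 0, 0, 0, 1],
    [1.4, -0.1, 0, 0, 0, 0, 1],
    [2.7, -0.1, 0, 0, 0, 0, 1],
    [4, -0.2, 0, 0, 0, 0, 1],
    [5.4, -0.25, 0, 0, 0, 0, 1],
    [6.8, -0.3, 0, 0, 0, 0, 1],
    [8.2, -0.4, 0, 0, 0, 0, 1],
    [9.6, -0.45, 0, 0, 0, 0, 1],
    [11, -0.5, 0, 0, 0, 0, 1],
    [12.4, -0.6, 0, 0, 0, 0, 1],
    [13.6, -0.65, 0, 0, 0, 0, 1],
    [14.5, -0.7, 0, 0, 0, 0, 1],
  ],
)

```text
time: 13.93
tool_pos: [0.5593, 0.0753, 0.0223]
tool_rot: [179.8, 0.0, 90.1]
ft_force: [-0.3, -0.3, 8.7]
finger_gap: 0.0006
```

```bash
python3 - <<'E'
from t import *
o=env.observe();print(o["tool_pos"],o["ft_force"],jig(o["tool_pos"][:2]))
tmpl("side",.44,.68,-.10,.22,"t8")
p,d,P,T,K=look("scene"); save("s8",p[150:342,180:436],(800,600))
E
```

```text
[0.55931833 0.0753346  0.02225103] [-0.26819956 -0.3474345   8.67547992] [ 0.06456866 -0.11148287]
side size 0.19331547037760416 0.12782325236002604 ctr [0.5613 0.0755] jig [ 0.0666 -0.1114] ang 87.30571746826172
jig corners [[0.0025, -0.0149], [0.1303, -0.0146], [0.1307, -0.2079], [0.0028, -0.2082]]
```

View pics/t8.png

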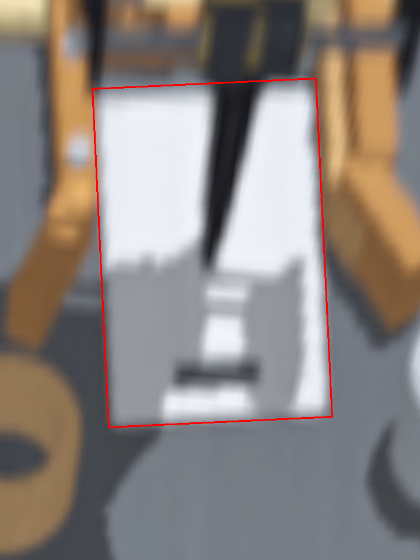

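View pics/s8.png

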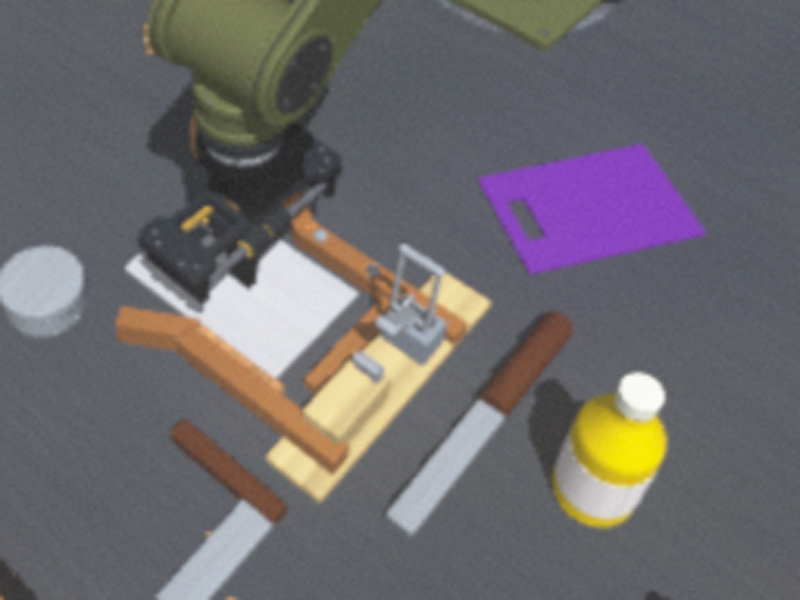

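Emit:
send_rows(
  moves=[
    [0.4, 0, 0, 0, 0, 0, 1],
    [0.9, -0.05, 0, 0, 0, 0, 1],
    [1.4, -0.05, 0, 0, 0, 0, 1],
    [1.8, -0.1, 0, 0, 0, 0, 1],
    [2.0, -0.1, 0, 0, 0, 0, 1],
    [2.15, -0.1, 0, 0, 0, 0, 1],
    [2.25, -0.1, 0, 0, 0, 0, 1],
    [2.3, -0.1, 0, 0, 0, 0, 1],
  ],
)

```text
time: 14.7
tool_pos: [0.5584, 0.0976, 0.0222]
tool_rot: [179.8, 0.0, 90.0]
ft_force: [-0.3, -1.2, 9.5]
finger_gap: 0.0005
```

```bash
python3 - <<'E'
from t import *
o=env.observe();print(o["tool_pos"],o["ft_force"],jig(o["tool_pos"][:2]))
tmpl("side",.44,.68,-.10,.22,"t9")
E
```

```text
[0.55837114 0.09760661 0.022249  ] [-0.3287995  -1.24517338  9.48346002] [ 0.06462433 -0.0891908 ]
side size 0.19148744710286458 0.12710562133789063 ctr [0.5602 0.0968] jig [ 0.0664 -0.09  ] ang 86.70088958740234
jig corners [[0.0016, 0.0049], [0.1287, 0.0065], [0.1311, -0.185], [0.004, -0.1866]]
```

View pics/t9.png

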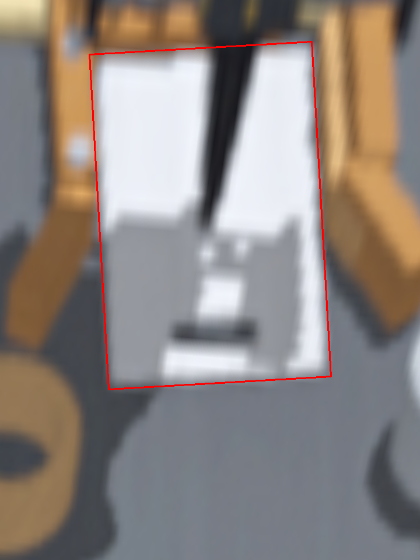

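Emit:
send_rows(
  moves=[
    [0.1, 0, 0, 0, 0, 0, 1],
    [0.2, 0, 0, 0, 0, 0, 1],
    [0.3, 0, 0, 0, 0, 0, 1],
    [0.4, 0, 0, 0, 0, 0, 1],
    [0.4, 0, 0, 0, 0, 0, 1],
  ],
)

```text
time: 15.17
tool_pos: [0.5585, 0.1011, 0.0223]
tool_rot: [179.8, 0.0, 90.0]
ft_force: [0.9, -1.6, 9.7]
finger_gap: 0.0004
```

```bash
python3 - <<'E'
from t import *
o=env.observe();print(o["tool_pos"],o["ft_force"],jig(o["tool_pos"][:2]))
tmpl("side",.44,.68,-.10,.22,"t10")
E
```

```text
[0.55848555 0.1011265  0.02227992] [ 0.88977782 -1.59978631  9.70381841] [ 0.06489697 -0.08567962]
side size 0.19134368896484374 0.12700291951497397 ctr [0.5603 0.0974] jig [ 0.0665 -0.0895] ang 86.80476379394531
jig corners [[0.002, 0.0055], [0.129, 0.0069], [0.131, -0.1845], [0.004, -0.1858]]
```

Emit:
send_rows(
  moves=[
    [0, 0, -1, 0, 0, 0, 1],
    [0, 0, -3, 0, 0, 0, 1],
    [-1, -0.5, -7, 0, 0, 0, 1],
    [-1, -2, -11, 0, 0, 0, 1],
    [-1, -3, -15, 0, 0, 0, 1],
    [-1, -4, -19, 0, 0, 0, 1],
    [-1, -4, -22, 0, 0, 0, 1],
    [-1, -4, -24, 0, 0, 0, 1],
    [-1, -4, -24, 0, 0, 0, 1],
    [-1, -4, -24, 0, 0, 0, 1],
  ],
)

```text
time: 16.05
tool_pos: [0.5165, 0.0915, 0.261]
tool_rot: [179.9, -0.0, 90.0]
ft_force: [-0.1, -0.0, -0.5]
finger_gap: 0.0005
```

```bash
python3 - <<'E'
from t import *
o=env.observe();print(o["tool_pos"],o["tool_rot"],o["time"])
p,d,P,T,K=look("wrist"); save("w11",p,(800,600)); np.savez("wrist11",p=p,d=d,P=P,T=T,K=K)
p,d,P,T,K=look("scene"); save("s11",p[190:310,240:400],(800,600)); np.savez("scene11",p=p,d=d,P=P,T=T,K=K)
p,d,P,T,K=look("side"); save("d11",p[110:230,220:380],(800,600)); np.savez("side11",p=p,d=d,P=P,T=T,K=K)
E
```

```text
[0.51652947 0.09151085 0.26098654] [ 1.79900053e+02 -2.33736849e-02  9.00214149e+01] 16.05
```

View pics/w11.png

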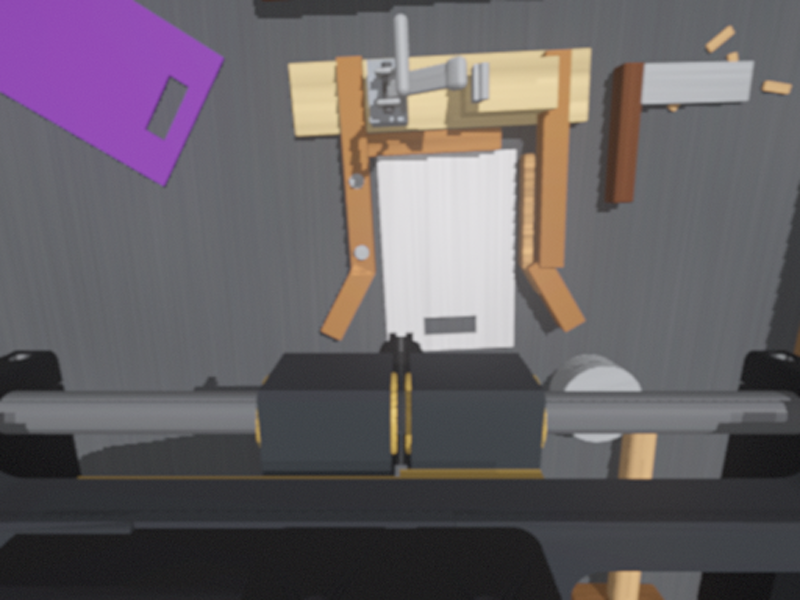

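View pics/s11.png

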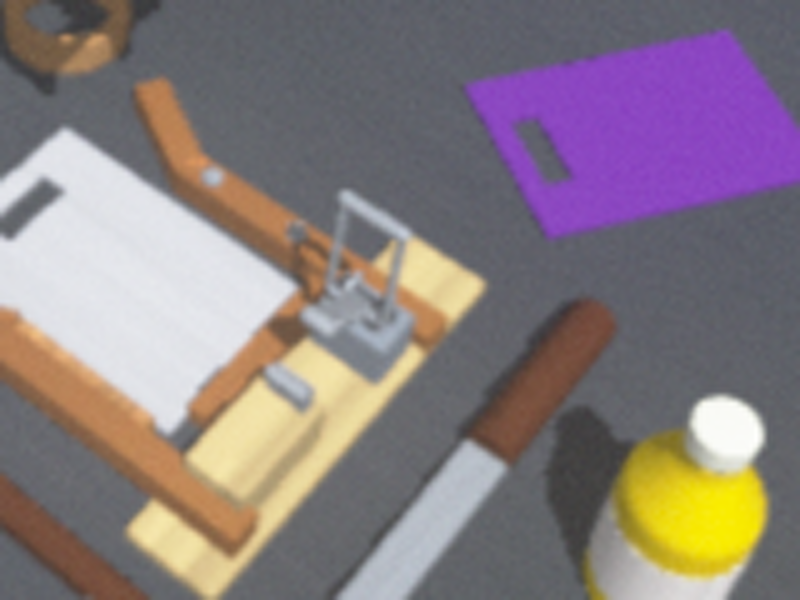

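View pics/d11.png

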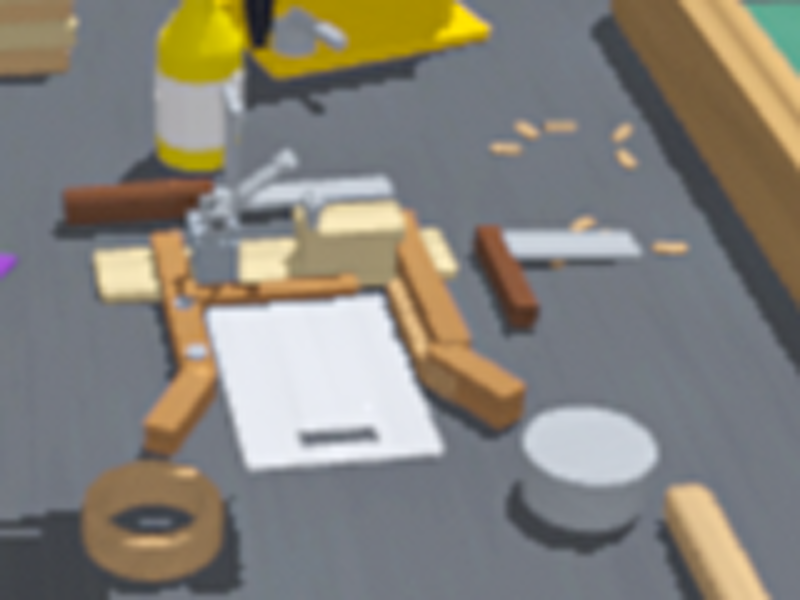

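```bash
python3 - <<'E'
from t import *
z=np.load("wrist11.npz");p,d,P,T,K=[z[k] for k in("p","d","P","T","K")]
def J(q): a=jig(q[:2]); return np.array([a[0],a[1],q[2]+.0012])*1000
# points above 60 mm near latch
m=(P[...,2]>.055)&(P[...,1]>.15)&(P[...,1]<.3)&(P[...,0]>.45)&(P[...,0]<.62)
Q=np.array([J(q) for q in P[m]]); 
hi=Q[Q[:,2]>120]; print("bar pts",len(hi),hi.mean(0) if len(hi) else None, hi.min(0),hi.max(0))
lv=Q[(abs(Q[:,1]-45)<7)&(Q[:,0]>35)&(Q[:,0]<95)]; lv=lv[np.argsort(lv[:,0])]; print("lever",lv[::max(1,len(lv)//25)].round(0).tolist())
kp=Q[(Q[:,0]>75)]; print("keeper",kp.min(0),kp.max(0),kp.mean(0))
h2=[J(q) for q in P[(P[...,2]>.04)&(P[...,2]<.05)&(P[...,0]>.47)&(P[...,0]<.56)&(P[...,1]>.17)&(P[...,1]<.28)]]
# template
o=ortho(p,P,T,K,.46,.66,-.02,.20,z=.003,s=4000); hsv=cv2.cvtColor(o,cv2.COLOR_RGB2HSV); b=((hsv[...,2]>150)&(hsv[...,1]<40)).astype(np.uint8); b=cv2.morphologyEx(b,cv2.MORPH_OPEN,np.ones((9,9)))
cs,_=cv2.findContours(b,0,2); r=cv2.minAreaRect(max(cs,key=cv2.contourArea)); bx=cv2.boxPoints(r)
print("tmpl",np.array(r[1])/4,r[2],[ (jig([.46+x/4000,.2-y/4000])*1000).round(1).tolist() for x,y in bx])
for f in("scene11","side11"):
    z=np.load(f+".npz");P=z["P"]; Q=np.array([J(q) for q in P[(P[...,2]>.07)&(P[...,1]>.19)&(P[...,1]<.27)&(P[...,0]>.47)&(P[...,0]<.62)]])
    hi=Q[Q[:,2]>Q[:,2].max()-8];print(f,len(Q),Q.max(0),"bar",hi.mean(0),hi.min(0),hi.max(0))
E
```

```text
bar pts 471 [ 29.56045288  44.19955004 136.19001772] [ 25.56845393  23.66130154 121.2993204 ] [ 33.56542964  64.66144305 138.76081377]
lever [[36.0, 39.0, 66.0], [38.0, 49.0, 66.0], [40.0, 47.0, 69.0], [42.0, 46.0, 70.0], [44.0, 40.0, 70.0], [46.0, 39.0, 74.0], [47.0, 50.0, 74.0], [49.0, 46.0, 75.0], [51.0, 43.0, 76.0], [53.0, 39.0, 79.0], [54.0, 48.0, 79.0], [56.0, 41.0, 79.0], [58.0, 45.0, 83.0], [60.0, 43.0, 86.0], [61.0, 51.0, 86.0], [62.0, 40.0, 88.0], [64.0, 41.0, 90.0], [65.0, 51.0, 90.0], [67.0, 45.0, 91.0], [69.0, 38.0, 90.0], [71.0, 52.0, 89.0], [83.0, 51.0, 56.0], [87.0, 52.0, 60.0], [88.0, 39.0, 58.0], [91.0, 49.0, 58.0], [93.0, 48.0, 56.0]]
keeper [82.81920888 32.59189925 56.20662641] [93.12848606 56.60465966 60.74336507] [88.40380925 44.90336155 57.96450002]
tmpl [181.44094849 121.74868011] 87.22978973388672 [[5.0, 0.5], [126.7, 0.9], [127.3, -180.5], [5.6, -180.9]]
scene11 172 [ 72.97294042  62.92132029 142.16014013] bar [ 31.28490371  43.16501457 138.48953972] [ 26.56438788  22.69963238 134.92667544] [ 34.34050471  62.92132029 142.16014013]
side11 108 [ 71.45710246  64.36015935 142.92683478] bar [ 27.43064465  42.89641174 138.51374197] [ 24.5715811   27.07662598 135.52087524] [ 31.89946773  63.82522579 142.92683478]
```

Emit:
send_rows(
  moves=[
    [3, -1, 0, 0, 0, -1, 1],
    [6, -2, 0, 0, 0, -2, 1],
    [9, -2.9, 0, 0, 0, -2.5, 1],
    [12, -2.9, 1, 0, 0, -2.5, 1],
    [13.7, -2.9, 4, 0, 0, -2.5, 1],
    [13.7, -2.9, 8, 0, 0, -2.5, 1],
    [13.7, -2.9, 11, 0, 0, -2.5, 1],
    [13.7, -2.9, 13, 0, 0, -2.5, 1],
    [13.7, -2.9, 13.4, 0, 0, -2.5, 1],
    [13.7, -2.9, 13.4, 0, 0, -2.5, 1],
  ],
)

```text
time: 17.03
tool_pos: [0.4851, 0.2274, 0.1225]
tool_rot: [-179.6, 0.1, 92.5]
ft_force: [0.5, -0.5, 0.3]
finger_gap: 0.0004
```

```bash
python3 - <<'E'
from t import *
o=env.observe();print(o["tool_pos"],o["tool_rot"],o["ft_force"],jig(o["tool_pos"][:2]))
for n in("scene","side"):
    p,d,P,T,K=look(n); c=p[170:290,240:400] if n=="scene" else p[90:210,220:380]; save("x12"+n,c,(640,480))
E
```

```text
[0.48514833 0.22740554 0.12245056] [-1.79598853e+02  1.18170821e-01  9.25013056e+01] [ 0.46285823 -0.50121155  0.30134097] [-0.00268537  0.04377065]
```

View pics/x12scene.png

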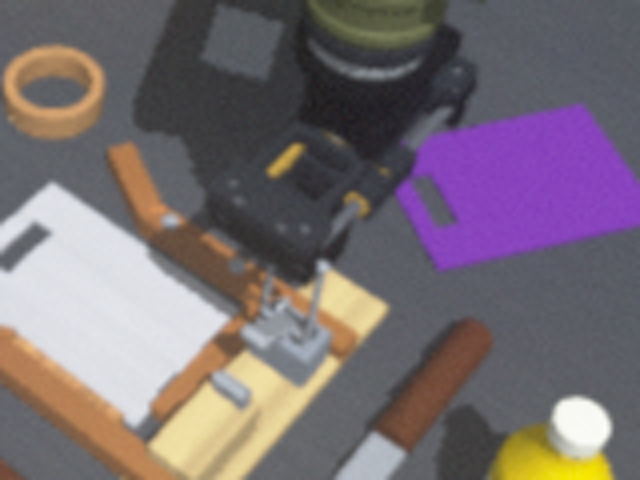

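View pics/x12side.png

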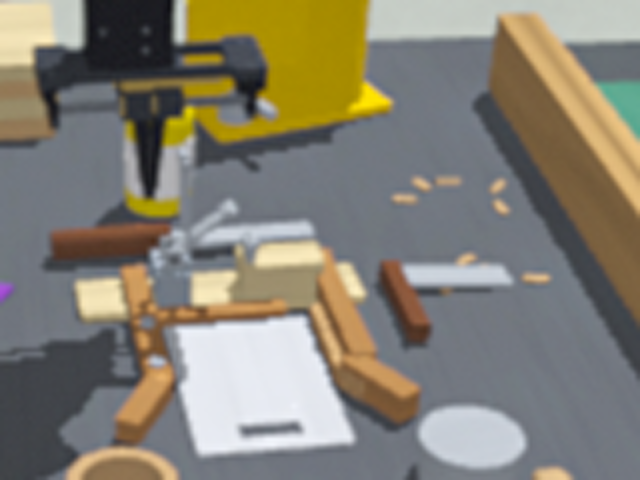

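Emit:
send_rows(
  moves=[
    [0, 0.6, 0, 0, 0, 0, 1],
    [0, 1.4, 0, 0, 0, 0, 1],
    [0, 2.2, 0, 0, 0, 0, 1],
    [0, 3, 0, 0, 0, 0, 1],
    [0, 3.7, 0, 0, 0, 0, 1],
    [0, 4.4, 0, 0, 0, 0, 1],
    [0, 5, 0, 0, 0, 0, 1],
    [0, 5.6, 0, 0, 0, 0, 1],
    [0, 6.2, 0, 0, 0, 0, 1],
    [0, 6.8, 0, 0, 0, 0, 1],
    [0, 7.2, 0, 0, 0, 0, 1],
    [0, 7.2, 0, 0, 0, 0, 1],
  ],
)

```text
time: 18.13
tool_pos: [0.5602, 0.2313, 0.1262]
tool_rot: [180.0, -0.0, 92.5]
ft_force: [0.2, 0.4, -0.7]
finger_gap: 0.0006
```

```bash
python3 - <<'E'
from t import *
o=env.observe();print(o["tool_pos"],o["tool_rot"],o["ft_force"],jig(o["tool_pos"][:2]))
for n in("scene","side"):
    p,d,P,T,K=look(n); c=p[170:290,240:400] if n=="scene" else p[90:210,220:380]; save("x13"+n,c,(640,480))
E
```

```text
[0.56017794 0.23131094 0.12618418] [ 1.79983840e+02 -2.36732148e-03  9.24869199e+01] [ 0.20094311  0.41570146 -0.66814911] [0.07244396 0.04429691]
```

View pics/x13scene.png

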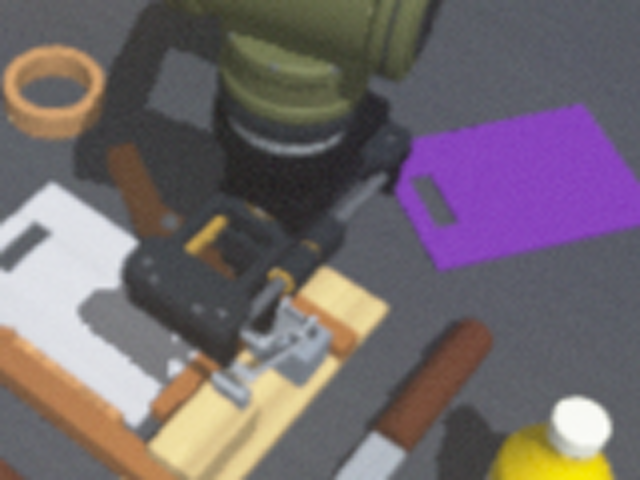

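View pics/x13side.png

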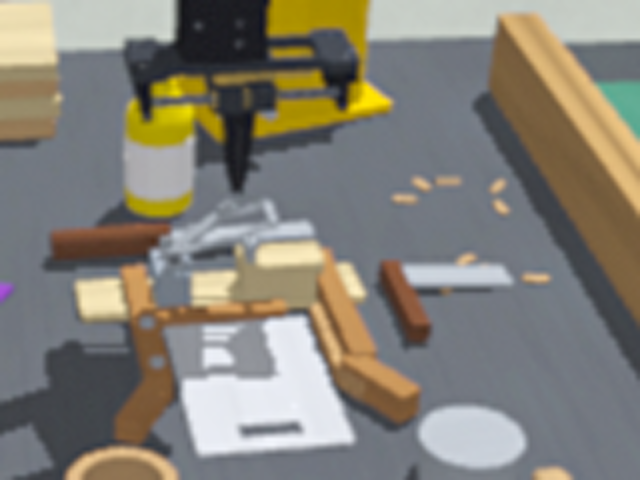

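Emit:
send_rows(
  moves=[
    [0, 0, -3, 0, 0, 0, 1],
    [-2, 0, -6, 0, 0, 0, 1],
    [-5, 0, -9, 0, 0, 0, 1],
    [-8, 0, -12, 0, 0, 0, 1],
    [-11, 0, -12, 0, 0, 0, 1],
    [-12, 0, -12, 0, 0, 0, 1],
    [-12, 0, -12, 0, 0, 0, 1],
    [-12, 0, -12, 0, 0, 0, 1],
  ],
)

```text
time: 18.9
tool_pos: [0.5639, 0.1115, 0.245]
tool_rot: [-179.9, -0.0, 92.4]
ft_force: [-0.9, 0.1, -0.0]
finger_gap: 0.0004
```

```bash
cat > latch.py <<'E'
from t import *
def J(q): a=jig(q[:2]); return np.array([a[0],a[1],q[2]+.0012])*1000
def latch(tag):
    o=env.observe();print(o["time"],o["tool_pos"].round(4),jig(o["tool_pos"][:2]).round(4))
    p,d,P,T,K=look("wrist"); save("w"+tag,p,(800,600)); np.savez("wrist"+tag,p=p,d=d,P=P,T=T,K=K)
    P2=P.copy(); a=.045; X=P[...,0]-.4898;Y=P[...,1]-.1838
    P2[...,0]=X*np.cos(a)+Y*np.sin(a);P2[...,1]=-X*np.sin(a)+Y*np.cos(a);P2[...,2]+=.0012
    Q=P2.reshape(-1,3)*1000; Q=Q[(Q[:,0]>-70)&(Q[:,0]<135)&(Q[:,2]<150)]
    for nm,y in(("lever",45),("wire+",62),("wire-",28)):
        s=Q[abs(Q[:,1]-y)<3]; print(nm,[(int(x),int(np.percentile(s[abs(s[:,0]-x)<2.5][:,2],90))) for x in range(-65,130,5) if (abs(s[:,0]-x)<2.5).sum()>1])
E
python3 -c "
from latch import *
latch('14')"
```

```text
18.9 [0.5639 0.1115 0.245 ] [ 0.0708 -0.0755]
lever [(-65, 0), (-60, 9), (-55, 8), (-50, 8), (-45, 8), (-40, 9), (-35, 8), (-30, 9), (-25, 8), (-20, 20), (-15, 20), (-10, 20), (-5, 20), (0, 20), (5, 40), (10, 40), (15, 52), (20, 55), (25, 59), (30, 62), (35, 66), (40, 70), (45, 74), (50, 77), (55, 81), (60, 87), (65, 91), (70, 90), (75, 8), (80, 40), (85, 57), (90, 59), (95, 56), (100, 46), (105, 48), (110, 42), (115, 40), (120, 41), (125, 40)]
wire+ [(-65, 0), (-60, 8), (-55, 8), (-50, 9), (-45, 8), (-40, 9), (-35, 9), (-30, 9), (-25, 8), (-20, 21), (-15, 20), (-10, 20), (-5, 20), (0, 21), (5, 40), (10, 40), (15, 51), (20, 54), (25, 50), (30, 61), (35, 60), (40, 59), (45, 58), (50, 57), (55, 56), (60, 55), (65, 54), (70, 53), (75, 52), (80, 51), (85, 50), (90, 50), (95, 48), (100, 47), (105, 48), (110, 40), (115, 40), (120, 40), (125, 41)]
wire- [(-65, 0), (-60, 8), (-55, 8), (-50, 8), (-45, 8), (-40, 8), (-35, 8), (-30, 9), (-25, 9), (-20, 20), (-15, 21), (-10, 20), (-5, 20), (0, 21), (5, 41), (10, 41), (15, 53), (20, 54), (25, 51), (30, 61), (35, 60), (40, 59), (45, 58), (50, 57), (55, 56), (60, 55), (65, 54), (70, 53), (75, 52), (80, 51), (85, 50), (90, 49), (95, 48), (100, 47), (105, 48), (110, 45), (115, 40), (120, 40), (125, 40)]
```

View pics/w14.png

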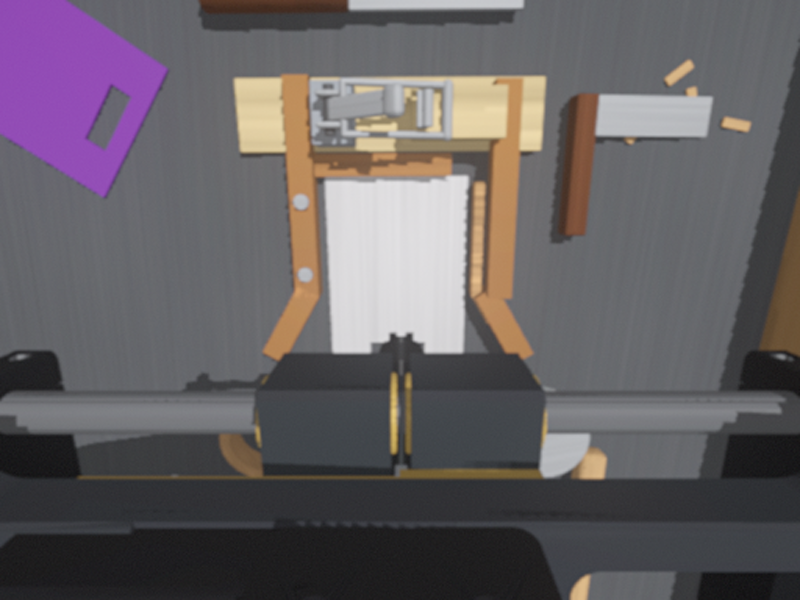

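Emit:
send_rows(
  moves=[
    [3, 1, 0, 0, 0, 0, 1],
    [6, 2.2, 0, 0, 0, 0, 1],
    [9, 2.6, 1, 0, 0, 0, 1],
    [11.5, 2.6, 3, 0, 0, 0, 1],
    [12.1, 2.6, 6, 0, 0, 0, 1],
    [12.1, 2.6, 9, 0, 0, 0, 1],
    [12.1, 2.6, 12, 0, 0, 0, 1],
    [12.1, 2.6, 14.5, 0, 0, 0, 1],
    [12.1, 2.6, 15.4, 0, 0, 0, 1],
    [12.1, 2.6, 15.4, 0, 0, 0, 1],
    [12.1, 2.6, 15.4, 0, 0, 0, 1],
  ],
)

```text
time: 19.87
tool_pos: [0.5849, 0.2343, 0.0919]
tool_rot: [-179.9, 0.0, 92.6]
ft_force: [-0.0, 0.3, 0.2]
finger_gap: 0.0006
```

```bash
python3 - <<'E'
from t import *
o=env.observe();print(o["tool_pos"],o["tool_rot"],o["ft_force"],jig(o["tool_pos"][:2]))
for n in("side",):
    p,d,P,T,K=look(n); c=p[90:210,220:380]; save("x15"+n,c,(640,480))
E
```

```text
[0.58493568 0.2343195  0.09188521] [-1.79939147e+02  3.44992510e-03  9.25641267e+01] [-0.0346151   0.27316432  0.23607433] [0.09731198 0.04618869]
```

View pics/x15side.png

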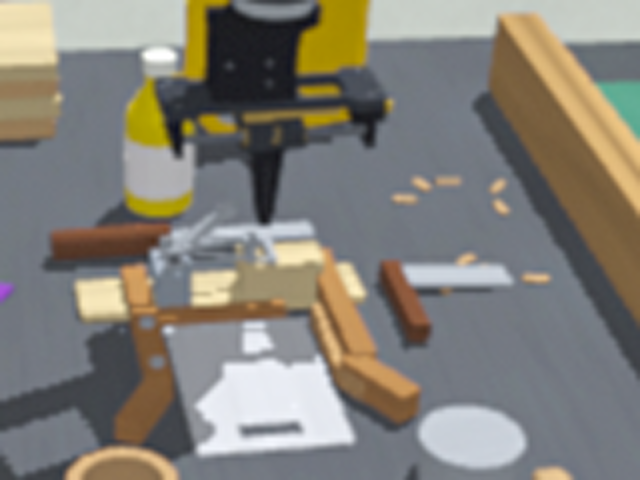

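Emit:
send_rows(
  moves=[
    [-0.1, -0.8, 0, 0, 0, 0, 1],
    [-0.1, -1.6, -0.1, 0, 0, 0, 1],
    [-0.1, -2.5, -0.4, 0, 0, 0, 1],
    [-0.1, -3.4, -0.7, 0, 0, 0, 1],
    [-0.1, -4.3, -1.2, 0, 0, 0, 1],
    [-0.1, -5.3, -1.7, 0, 0, 0, 1],
    [-0.1, -6.3, -2.2, 0, 0, 0, 1],
    [-0.1, -7.1, -2.1, 0, 0, 0, 1],
    [-0.1, -7.9, -2.0, 0, 0, 0, 1],
    [-0.1, -8.7, -1.8, 0, 0, 0, 1],
    [-0.1, -8.7, -1.8, 0, 0, 0, 1],
  ],
)

```text
time: 20.83
tool_pos: [0.5001, 0.2293, 0.115]
tool_rot: [179.5, -0.1, 92.5]
ft_force: [1.1, -1.0, 2.8]
finger_gap: 0.0004
```

```bash
python3 - <<'E'
from t import *
o=env.observe();print(o["tool_pos"],o["tool_rot"],o["ft_force"],jig(o["tool_pos"][:2]))
for n in("side","scene"):
    p,d,P,T,K=look(n); c=p[90:210,220:380] if n=="side" else p[170:290,240:400]; save("x16"+n,c,(640,480))
E
```

```text
[0.50014361 0.22932139 0.11503848] [ 1.79505677e+02 -1.47294820e-01  9.24953150e+01] [ 1.09351904 -1.0388014   2.82288405] [0.01238091 0.04501   ]
```

View pics/x16side.png

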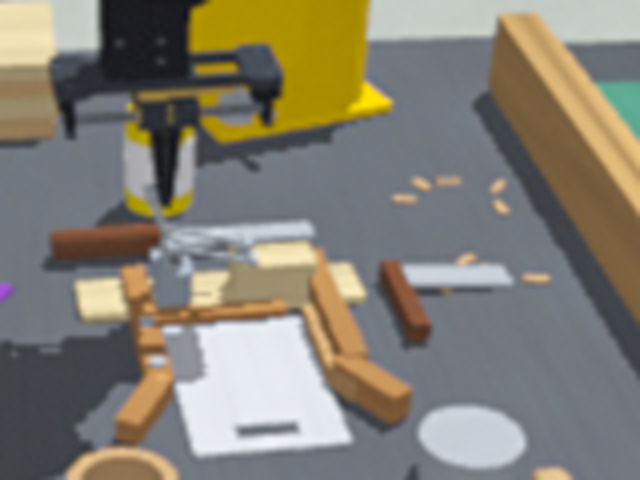

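View pics/x16scene.png

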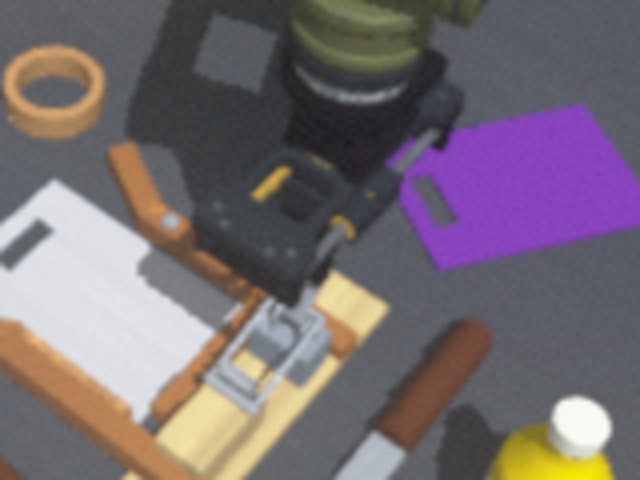

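Emit:
send_rows(
  moves=[
    [0, -0.5, 0.3, 0, 0, 0, 1],
    [0, -1.0, 0.7, 0, 0, 0, 1],
    [0, -1.4, 1.1, 0, 0, 0, 1],
    [0, -1.8, 1.5, 0, 0, 0, 1],
    [0, -2.1, 2.0, 0, 0, 0, 1],
    [0, -2.4, 2.6, 0, 0, 0, 1],
    [0, -2.4, 2.6, 0, 0, 0, 1],
  ],
)

```text
time: 21.52
tool_pos: [0.4724, 0.2271, 0.0815]
tool_rot: [-179.8, 0.1, 92.5]
ft_force: [0.1, -0.6, 0.4]
finger_gap: 0.0004
```

```bash
python3 - <<'E'
from t import *
o=env.observe();print(o["tool_pos"],o["tool_rot"],o["ft_force"],jig(o["tool_pos"][:2]))
for n in("side",):
    p,d,P,T,K=look(n); c=p[90:210,220:380] if n=="side" else p[170:290,240:400]; save("x17"+n,c,(640,480))
E
```

```text
[0.47240657 0.22708729 0.08154242] [-1.79770241e+02  6.69767769e-02  9.25142788e+01] [ 0.14035978 -0.61283363  0.36740913] [-0.01542855  0.04402591]
```

View pics/x17side.png

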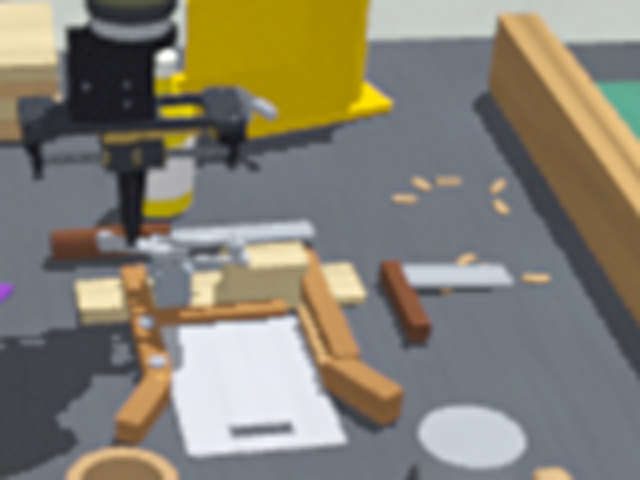

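Emit:
send_rows(
  moves=[
    [0, -0.3, 0.5, 0, 0, 0, 1],
    [0, -0.6, 1.0, 0, 0, 0, 1],
    [0, -0.8, 1.5, 0, 0, 0, 1],
    [0, -1.0, 2.0, 0, 0, 0, 1],
    [0, -1.0, 2.3, 0, 0, 0, 1],
    [0, -1.0, 2.5, 0, 0, 0, 1],
    [0, -1.0, 2.5, 0, 0, 0, 1],
  ],
)

```text
time: 22.15
tool_pos: [0.4636, 0.227, 0.0611]
tool_rot: [-179.8, 0.1, 92.5]
ft_force: [-9.2, -2.9, 18.4]
finger_gap: 0.0007
```

Emit:
send_rows(
  moves=[
    [0, 0, -1, 0, 0, 0, 1],
    [0, 0, -4, 0, 0, 0, 1],
    [-2, 1, -8, 0, 0, 0, 1],
    [-5, 3, -12, 0, 0, 0, 1],
    [-8, 5, -16, 0, 0, 0, 1],
    [-11, 7, -19, 0, 0, 0, 1],
    [-14, 7, -19, 0, 0, 0, 1],
    [-14, 7, -19, 0, 0, 0, 1],
    [-14, 7, -19, 0, 0, 0, 1],
  ],
)

```text
time: 22.9
tool_pos: [0.5425, 0.0877, 0.2517]
tool_rot: [179.7, 0.0, 92.3]
ft_force: [-0.1, 0.2, -0.5]
finger_gap: 0.0003
```

```bash
python3 - <<'E'
from latch import *
latch('18')
z=np.load("wrist18.npz");p,d,P,T,K=[z[k] for k in("p","d","P","T","K")]
o=ortho(p,P,T,K,.46,.66,-.02,.20,z=.003,s=4000); hsv=cv2.cvtColor(o,cv2.COLOR_RGB2HSV); b=((hsv[...,2]>150)&(hsv[...,1]<40)).astype(np.uint8); b=cv2.morphologyEx(b,cv2.MORPH_OPEN,np.ones((9,9)))
cs,_=cv2.findContours(b,0,2); r=cv2.minAreaRect(max(cs,key=cv2.contourArea)); bx=cv2.boxPoints(r)
print("tmpl",np.array(r[1])/4,r[2],[ (jig([.46+x/4000,.2-y/4000])*1000).round(1).tolist() for x,y in bx])
E
```

```text
22.9 [0.5425 0.0877 0.2517] [ 0.0483 -0.0983]
lever [(-65, 0), (-60, 8), (-55, 9), (-50, 8), (-45, 37), (-40, 40), (-35, 41), (-30, 41), (-25, 42), (-20, 43), (-15, 45), (-10, 46), (-5, 47), (0, 49), (5, 50), (10, 51), (15, 52), (20, 55), (25, 51), (30, 40), (35, 40), (40, 9), (45, 9), (50, 8), (55, 8), (60, 9), (65, 40), (70, 56), (75, 59), (80, 59), (85, 49), (90, 40), (95, 40), (100, 40), (105, 40), (110, 40), (115, 40), (120, 40), (125, 40)]
wire+ [(-65, 0), (-60, 9), (-55, 8), (-50, 8), (-45, 8), (-40, 9), (-35, 9), (-30, 8), (-25, 8), (-20, 21), (-15, 21), (-10, 21), (-5, 21), (0, 20), (5, 49), (10, 49), (15, 50), (20, 54), (25, 49), (30, 48), (35, 48), (40, 48), (45, 48), (50, 47), (55, 48), (60, 47), (65, 48), (70, 48), (75, 47), (80, 49), (85, 48), (90, 40), (95, 41), (100, 41), (105, 40), (110, 41), (115, 41), (120, 40), (125, 40)]
wire- [(-65, 0), (-60, 8), (-55, 8), (-50, 8), (-45, 8), (-40, 8), (-35, 9), (-30, 8), (-25, 9), (-20, 19), (-15, 20), (-10, 21), (-5, 21), (0, 20), (5, 49), (10, 49), (15, 52), (20, 53), (25, 51), (30, 48), (35, 48), (40, 48), (45, 48), (50, 48), (55, 48), (60, 48), (65, 47), (70, 47), (75, 47), (80, 49), (85, 47), (90, 40), (95, 40), (100, 40), (105, 40), (110, 40), (115, 40), (120, 41), (125, 40)]
tmpl [181.26963806 121.90229797] 87.24343872070312 [[-2.0, 0.8], [119.9, 1.2], [120.4, -180.1], [-1.5, -180.5]]
```

View pics/w18.png

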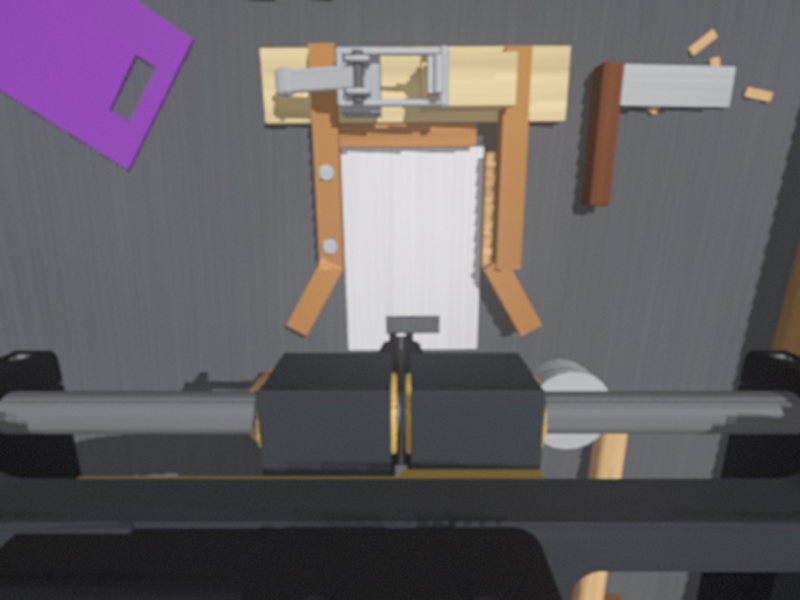

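```bash
python3 - <<'E'
from h import *
p,d,P,T,K=look("side"); save("final",p,(800,600))
m=(P[...,2]>.03)&(P[...,2]<.055)&(np.hypot(P[...,0]-.36,P[...,1]+.22)<.07)
print(np.nanmedian(P[m],0),env.observe()["ft_force"])
print(env.job_done())
E
```

```text
[ 0.35856655 -0.22744557  0.04050664] [-0.35643309  0.34115848 -0.62718701]
the job is handed in; nothing more can be done
None
```

View pics/final.png

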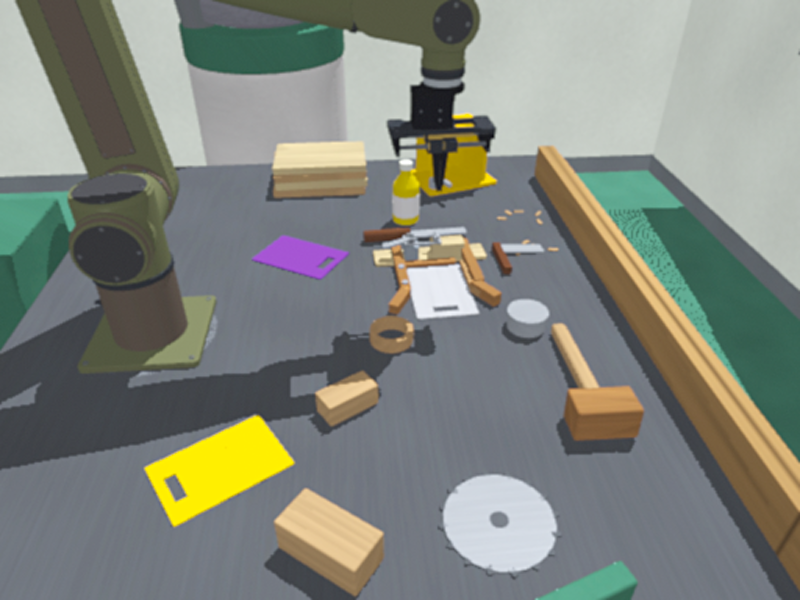

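I put the offcut on the bench and slid the template home in the jig. Then I tipped the bail over the keeper, threw the lever to its stop and handed the job in at about 23 s; no verdict is reported.

My last checks:
- **Latch:** from the depth readings the lever stands at about 3.4 rad, the bail bar lies under the lip, and the jaw has moved in about 13 mm.
- **Template:** its centre is at jig x of about 59 mm, with the leading end at the stop and square within about 0.01 rad. The image fit reads its edges about 1 to 2 mm oversize, so they appear up to 2 mm past the fence, which is within the calibration error.
- **Offcut and bystanders:** the offcut lies flat beside the way in. In the final side picture the bystanders look where they were, but I did not measure them.
- **Contact:** the gripper was clear and touching nothing.

No check failed. The highest force I read was about 20 N, pressing the lever onto its stop.

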